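# Lock the clip stand's pivot: tighten a jam nut while a spanner holds the stop nut

## Task

The square brass stop nut on the clip stand's pivot is set right, but the orange jam nut above it is still loose. Slide the open-ended spanner onto the stop nut with its blue handle along the front of the soft grey backrest, so that the backrest keeps it from turning without being pressed hard, then turn the jam nut clockwise by its bar until it bites to about 0.3 newton metres, hand-tight and not forced, the stop nut keeping its setting. Then take the spanner off, lay it flat on the glass clear of the stand, and leave the jam nut tight and everything else where it was.

Things in the scene. Friction and masses are not known exactly. Their poses are not given: they have to be found in the camera images.
- stand: clip stand, fixed to the shelf: a grey base plate 130 (x) by 274 (y) by 12 mm high, origin under its centre, z up. Its top face (the deck, 12 mm up) is flat; the pivot stud with the nuts stands at x = -5, y = -105 mm, the backrest stands on the deck at the +y half. A sprung silver clip arm lies flush in the deck along the front (-x) edge; only its end, an upright finger 50 mm high, stands up, at x = -22 and y = 115 to 129 mm
- backrest: upright grey padded plate on the stand's deck: 87 mm long along the stand's y, 8 mm thick, 60 mm high. Origin at the bottom middle of its front face, which looks along the stand's -x. Seen along the stand, that face lies 12 mm behind (+x of) the stud axis and runs from 135 to 222 mm from the stud along +y. It can take about 8 N from the spanner; more spoils it
- stud (a point): point on the axis of the vertical 16 mm pivot stud, at deck height (12 mm above the shelf). The stud's top is 46 mm above the deck
- stop_nut (a joint): angle of the brass square stop nut on the stud, rad, positive clockwise seen from above; it starts between -0.10 and 0. It is 24 mm across flats, 13 mm high and sits on the deck. At 0 two of its flats are parallel to the stand's y axis (and to the backrest), so a spanner on them points along the stand's y. It turns stiffly (0.10 N m) and is dragged along by the jam nut unless a spanner holds it. Its setting counts as kept while the value stays within 0.25 of 0
- lock_washer (a joint): how far the jam nut has been drawn down on the dark lock washer (2 mm thick, between the nuts) after first touching it, rad clockwise. 0 = just touching. It starts to move at 0.14 N m and then needs 16 N m per rad more (0.3 N m gives 0.01), so it is better felt as torque than read. Let go, it stays where it is, or springs back to 0.009 if it was drawn further. Above 0.005 is tight, above 0.03 (0.6 N m) is over-tightened
- jam_nut (a joint): free turn of the orange jam nut relative to the stop nut, rad, positive clockwise seen from above: negative = that much free turn left before it touches the washer, 0 = touching. Starts between -1.0 and -0.4. It turns freely (0.015 N m); its height changes by under 0.4 mm
- jam_bar (a point): middle of the jam nut's orange grip bar, on the stud axis, 29 mm above the deck. The bar is 40 mm long (along this point's x axis), 22 mm thick (y), and reaches from 19 to 39 mm above the deck; the stud's end stands 7 mm higher. When the three nut joints are all 0 the bar lies along the stand's x
- spanner: loose flat open-ended spanner, 250 g, 182 mm long, lying flat on the glass, flat underside. Origin under the middle of its grip, x axis towards the jaw, z up. Blue handle sleeve 18 mm wide and 12 mm high, from x = -99 to 15 mm; steel shank 16 mm wide and 7 mm thick, from x = -102; the two-pronged steel head is 7 mm thick, 43 mm wide (45 mm over the tips) and ends at x = 80 mm
- spanner_jaw (a point): centre of the spanner's jaw, 60 mm ahead of the spanner's origin, 3.5 mm above its underside: where the nut's axis lies when the spanner is fully on. The jaw opening is 25.5 mm wide, its tips are bevelled to a mouth of 28 mm, its bottom lies 12.8 mm behind this point
- pink_controller: loose pink hand controller, a bar 150 x 46 x 17 mm, origin under its centre; leave alone
- black_controller: loose black hand controller, a bar 150 x 46 x 17 mm, origin under its centre; leave alone
- handheld: loose dark blue handheld with a black screen, lying flat, 100 x 190 x 14 mm, origin under its centre; leave alone
- screwdriver: loose yellow screwdriver, 170 mm long, lying flat; leave alone
- coaster: loose wooden coaster, 100 mm across, 8 mm thick; leave alone
- cup: white ceramic cup on the coaster, 76 mm across, 85 mm high, origin under its centre; leave alone
Things that resemble listed ones, but are neither listed nor needed, are in the scene too. Of the things like the spanner, leave any that is purple; of the rest the larger one is meant.

How it is judged:
On the way, in this order (a step that is already met when the one before it is completed fails the run):
1. the spanner sits fully on the stop nut, flat on the deck (horizontal distance between spanner_jaw and stud below 0.005 m and z of spanner_jaw in the frame of stand between 0.011 and 0.023 m and angle between spanner's own z axis and vertical below 0.1 rad), for 0.3 s.
2. with the spanner on the stop nut and its handle bearing on the backrest, the jam nut bites on the washer (all of step 1 and value of joint lock_washer above 0.005 rad and value of joint jam_nut above -0.05 rad and value of joint stop_nut between -0.25 and 0.25 rad and contact force between spanner and backrest above 0.5 N), for 0.1 s.
At the end, for the whole second after the job is handed in: Lock washer above 0.005 rad (never above 0.03), jam nut above -0.05, stop nut within 0.25 rad of 0. Spanner still and flat on the glass (underside within 4 mm, tilt under 0.06 rad), touching no part of the stand, its jaw over 60 mm from the stud (value of joint lock_washer above 0.005 rad and value of joint jam_nut above -0.05 rad and value of joint stop_nut between -0.25 and 0.25 rad and contact force between spanner and stand below 0.05 N and height (world z) of spanner below 0.004 m and angle between spanner's own z axis and vertical below 0.06 rad and horizontal distance between spanner_jaw and stud above 0.06 m and linear speed of spanner below 0.02 m/s).
It fails at once if the jam nut is over-tightened (lock washer beyond 0.03 rad, about 0.6 N m) (value of joint lock_washer above 0.03 rad).
It fails at once if the spanner is forced against the backrest with more than 8 N (contact force between spanner and backrest above 8 N).
It fails at once if the stop nut loses its setting (turned beyond 0.25 rad either way) (not (value of joint stop_nut between -0.25 and 0.25 rad)).
It fails at once if a bystander is moved by more than 20 mm, or the cup is tipped (distance of any of pink_controller, black_controller, handheld, screwdriver, coaster, cup from where it was at the start of the episode above 0.02 m or angle between cup's own z axis and vertical above 0.2 rad).
It also fails if it takes over 72 s, if anything falls off the work surface, if the arm or the gripper's body presses on something with over 40 N, if the wrist force passes 120 N, or if a joint passes its speed limit or range.

## Robot

A 6-joint arm with a two-finger parallel gripper is mounted at the origin on the work surface. World frame = base frame: x ahead of the robot, y to its left, z up, the work surface at z = 0. Lengths are in m, angles in rad, forces in N, time in s.
With the tool pointing down it reaches from about 0.35 to 0.85 m from the base axis. Payload 8.1 kg.
Tool frame: the origin (TCP) lies at the very end of the fingers, on their centre line; the grasp point (between the pads) lies 19 mm behind it (pinch_z is the distance from the TCP to the grasp point, in m); z points along the fingers, y is the direction in which the jaws open and shut (so a half turn about z gives the same grasp; the last joint's range is limited). The gripper opens to 93 mm and grips with 3 to 60 N. Pads are 15 mm wide; open, the fingers measure 128 mm over their backs; the gripper's body (75 mm by 188 mm) begins 65 mm behind the grasp point.
Start: joints at [-1.385, 0.13, 1.488, -0, 1.523, -0.085], TCP at [0.161, -0.578, 0.219] pointing down, gripper open.
Joint ranges: [-2.96, 2.96], [-0.89, 2.26], [0.02, 2.5], [-1.34, 4.48], [0, 2.73], [-2.66, 2.66]. Speed limits (rad/s): [2.39, 2.39, 2.79, 3.14, 3.14, 3.14].

## Interface

Orientations are given as a rotation vector (axis times angle).
In Python, from plant import * gives the robot as it stands.
- The arm moves only by the tool move_arm, never from a script. Its argument "series" is a list of rows, each a list of 7 numbers: the shift along the tool's x, y, z each as a share of 10 cm, from -1 to 1, then the turn, a rotation vector about the tool's x, y, z each as a share of 180 degrees, from -1 to 1, then the opening, from -1 (shut) to 1 (fully open). In form: [[dx, dy, dz, rx, ry, rz, jaw], ...]. A call has 1 to 8 rows; each row is the pose to reach, as a shift and turn from the pose commanded when the call began, along the tool's axes at that moment, turning the shorter way round; what a row does not reach only later rows make up. A row lasts 1/10 s, in which the tool goes at most 50 mm and 8.59 degrees, less where a joint would pass 70% of its speed; a pose out of reach is approached as far as the arm can. A call with a number of a shift or a turn outside -1 to 1 is refused whole. A call with a gripper value outside its range is refused whole. The fingers move at their own pace and stop on an object; "squeeze" is the grip in N (left out, the last holds). Time passes only in rows, so rows that repeat a pose let the fingers close. It gives the time, the measured TCP pose, the force and the opening at its end, in the units of the state.
- read_state(): the state, without advancing time (a new reading comes with each control period).
- read_camera(name): name is "scene" or "top" or "wrist"; returns a dict with "frame" (480x640x3 uint8, red, green, blue), "K" (3x3 intrinsics, pixels), "k1" (the pictures are not rectified: a ray, as slopes to the right and down, at radius r is drawn at 1 + k1 r^2 times it, then the intrinsics apply), "rvec" (rotation vector, rad) and "tvec" (3), from world to camera coordinates, as OpenCV has them. Camera axes: x right, y down, z forward; pixel columns grow to the right and rows downward; lengths in m; the calibration is good to about 2 mm. A picture is of the moment at which its call begins. There is no depth.
- close_job(): hands the job in, once; it reports no verdict.
The state is a dict: "t": time; "q": joint angles; "dq": joint speeds; "joint_torque": joint torques, N m; "tool_pos": TCP position; "orientation": TCP orientation; "force": force on the tool from outside, world axes, zero at the start; "wrist_torque": the same for the moment, N m; "opening": finger opening in m.
Only numpy, scipy, OpenCV 4.12 (cv2) and the standard library are available. Lean on these libraries where they do the work, as an engineer would, in place of code of your own. Each camera call takes 0.05 s, during which the arm holds its last target.

## Working session

There is one attempt and no reset: what is moved stays moved. The work goes in short steps, Python scripts to look and compute and a tool call to move; the robot and the scene stay as the last step left them, time stands still between calls to the robot, and variables do not carry over. Pictures are saved under pics/ and viewed, and the job is handed in when it is done.

Besides the shell and the picture viewer there is one more tool, called after "Request:" as name(argument=value, ...), one argument or row to a line, values as JSON. move_arm: Moves the arm, as the interface text tells. Shift numbers are shares of 10 cm and turn numbers shares of 180 degrees, none past 1 either way. Its arguments: {"type":"object","properties":{"series":{"type":"array","items":{"type":"array","items":{"type":"number"}}},"squeeze":{"type":"number"}},"required":["series"]}

```bash
ls; mkdir -p pics
python3 - <<'E'
from plant import *
import cv2
s=read_state();print({k:(v if isinstance(v,float) else [round(float(x),3) for x in v] if hasattr(v,'__len__') else v) for k,v in s.items()})
for n in ["scene","top","wrist"]:
    c=read_camera(n);cv2.imwrite(f"pics/{n}0.png",c["frame"][:,:,::-1])
    print(n,c["K"],c["k1"],c["rvec"],c["tvec"])
E
```

```text
pics
{'t': 0.0, 'q': [-1.385, 0.131, 1.489, -0.0, 1.523, -0.085], 'dq': [-0.0, -0.001, 0.0, -0.0, 0.002, -0.002], 'joint_torque': [0.001, -55.984, -49.176, 0.077, 0.035, -0.0], 'tool_pos': [0.16, -0.578, 0.218], 'orientation': [-3.111, -0.424, 0.0], 'force': [-0.374, 0.039, -0.114], 'wrist_torque': [0.017, -0.005, -0.018], 'opening': 0.09332221903538311}
scene [[567.16052691   0.         323.14105076]
 [  0.         567.16052691 234.39561627]
 [  0.           0.           1.        ]] 0.022324241414678925 [ 1.6775473   2.19417852 -0.60836084] [ 0.18572269 -0.4117173   1.48061954]
top [[433.92083982   0.         311.60849812]
 [  0.         433.92083982 240.45948512]
 [  0.           0.           1.        ]] -0.05275020304080913 [ 1.94822205 -2.25050671  0.26052262] [0.02770739 0.55162427 0.96033638]
wrist [[360.86604052   0.         320.24498133]
 [  0.         360.86604052 243.10091886]
 [  0.           0.           1.        ]] -0.004581886752743598 [-2.341044    1.77731404  0.22074735] [-0.59922952 -0.02912653  0.39002129]
```

View pics/scene0.png

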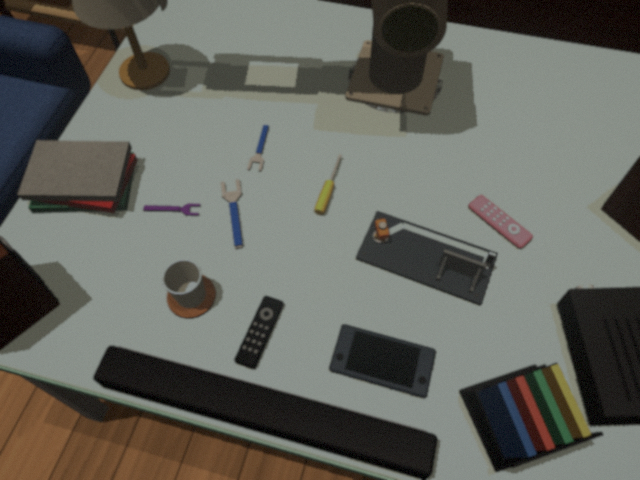

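View pics/top0.png

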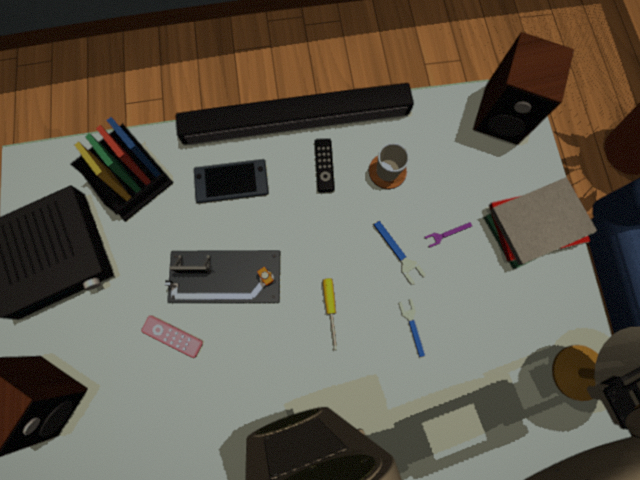

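View pics/wrist0.png

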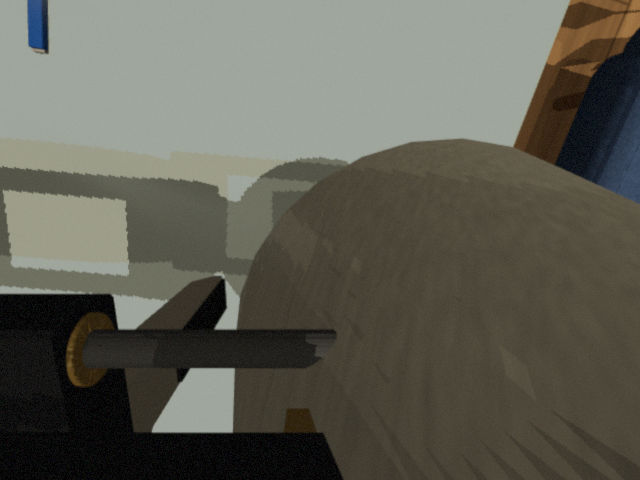

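The scene shows the larger blue spanner at top-image (376..422, 222..283), the stand at (168..280, 250..302) and the jam nut at (265,277). A smaller blue spanner and a purple one are decoys.

```bash
cat > h.py <<'E'
from plant import *
import cv2, numpy as np
from scipy.spatial.transform import Rotation as R
def cast(c,uv,z):
    uv=np.atleast_2d(np.float64(uv)); K=c["K"]
    d=cv2.undistortPoints(uv[:,None,:],K,np.array([c["k1"],0,0,0,0.]))[:,0]
    Rm=cv2.Rodrigues(np.float64(c["rvec"]))[0]; C=-Rm.T@np.float64(c["tvec"]).ravel()
    r=np.c_[d,np.ones(len(d))]@Rm
    return C+r*((z-C[2])/r[:,2])[:,None]
def proj(c,P):
    return cv2.projectPoints(np.float64(P).reshape(-1,1,3),np.float64(c["rvec"]),np.float64(c["tvec"]),c["K"],np.array([c["k1"],0,0,0,0.]))[0][:,0]
def cam(c):
    Rm=cv2.Rodrigues(np.float64(c["rvec"]))[0]; return -Rm.T@np.float64(c["tvec"]).ravel(),Rm
def st():
    s=read_state(); print("t",round(float(s["t"]),2),"p",np.round(s["tool_pos"],4),"R",np.round(R.from_rotvec(s["orientation"]).as_matrix(),3).tolist(),"F",np.round(s["force"],2),"T",np.round(s["wrist_torque"],3),"op",round(float(s["opening"]),4)); return s
E
python3 - <<'E'
from h import *
st()
for n in ["top","scene","wrist"]:
    c=read_camera(n);print(n,cam(c)[0])
    if n=="wrist": continue
    f=c["frame"];hsv=cv2.cvtColor(f,cv2.COLOR_RGB2HSV)
    m=cv2.inRange(hsv,(105,120,50),(122,255,255))
    k,l,s_,ce=cv2.connectedComponentsWithStats(m)
    for i in range(1,k):
        if s_[i,4]>40:
            ys,xs=np.where(l==i); r=cv2.minAreaRect(np.c_[xs,ys].astype(np.float32)); b=cv2.boxPoints(r)
            print(s_[i],ce[i].round(1),cast(c,[ce[i]],.009).round(3),r)
    m=cv2.inRange(hsv,(5,140,80),(16,255,255))
    k,l,s_,ce=cv2.connectedComponentsWithStats(m)
    for i in range(1,k):
        if 20<s_[i,4]<400: print("or",s_[i],ce[i].round(1),cast(c,[ce[i]],.041).round(3))
    x0,y0,w=(160,240,130) if n=="top" else (350,200,150)
    im=cv2.resize(f[y0:y0+int(w*.75),x0:x0+w],(800,600),interpolation=cv2.INTER_CUBIC);cv2.imwrite(f"pics/st_{n}.png",im[:,:,::-1])
    x0,y0,w=(365,210,120) if n=="top" else (200,170,110)
    im=cv2.resize(f[y0:y0+int(w*.75),x0:x0+w],(800,600),interpolation=cv2.INTER_CUBIC);cv2.imwrite(f"pics/sp_{n}.png",im[:,:,::-1])
E
```

```text
t 0.15 p [ 0.1604 -0.5777  0.2178] R [[0.964, 0.267, -0.0], [0.267, -0.964, 0.001], [0.0, -0.001, -1.0]] F [ 0.16 -0.46  0.34] T [-0.045  0.023  0.006] op 0.0929
top [ 0.31600775 -0.02001094  1.06162219]
[108 118  27  31 228] [121.8 134. ] [[0.927 0.41  0.009]] ((120.68235778808594, 133.12940979003906), (36.87818145751953, 7.158705234527588), 49.39870071411133)
[374 221  32  39 302] [389.3 240.3] [[ 0.536 -0.245  0.009]] ((389.32000732421875, 240.260009765625), (44.400001525878906, 6.59999942779541), 53.13010025024414)
[409 321  15  35 183] [416.3 338.2] [[ 0.291 -0.266  0.009]] ((416.21893310546875, 338.08648681640625), (36.319610595703125, 5.072981834411621), 72.89727020263672)
or [623   0  17  41 365] [633.8  13.6] [[ 1.093 -1.078  0.041]]
or [107 136   7  10  21] [109.1 141. ] [[0.894 0.43  0.041]]
or [370 157   8   9  29] [374.  161.1] [[ 0.737 -0.238  0.041]]
or [387 169  19  19 139] [398.1 179.5] [[ 0.68  -0.289  0.041]]
or [587 207   6  12  43] [590.1 212.1] [[ 0.527 -0.755  0.041]]
scene [1.11432944 0.12420287 1.06727777]
[258 126   9  26  92] [262.1 138.6] [[ 0.294 -0.264  
[... 254 characters left out ...]
87498474121094)
[502 384  34  73 501] [518.6 425.4] [[0.807 0.393 0.009]] ((516.2098999023438, 420.29095458984375), (77.87599182128906, 8.742701530456543), 66.1612548828125)
or [12 12 14  6 29] [18.7 14.8] [[ 0.079 -1.027  0.041]]
or [88 58 12 12 30] [92.7 63. ] [[ 0.195 -0.749  0.041]]
or [376 219  12  18  98] [381.2 229.3] [[0.489 0.069 0.041]]
or [169 296  38  21 240] [184.9 309.9] [[ 0.767 -0.261  0.041]]
or [516 376  28  49 181] [527.9 394.4] [[0.758 0.396 0.041]]
or [526 401   7  10  25] [529.5 404.8] [[0.776 0.4   0.041]]
or [532 413   6  12  31] [534.8 418.5] [[0.797 0.411 0.041]]
or [542 423  12  21  39] [547.4 432.8] [[0.816 0.433 0.041]]
wrist [ 0.22503594 -0.56009866  0.38492379]
```

View pics/st_top.png

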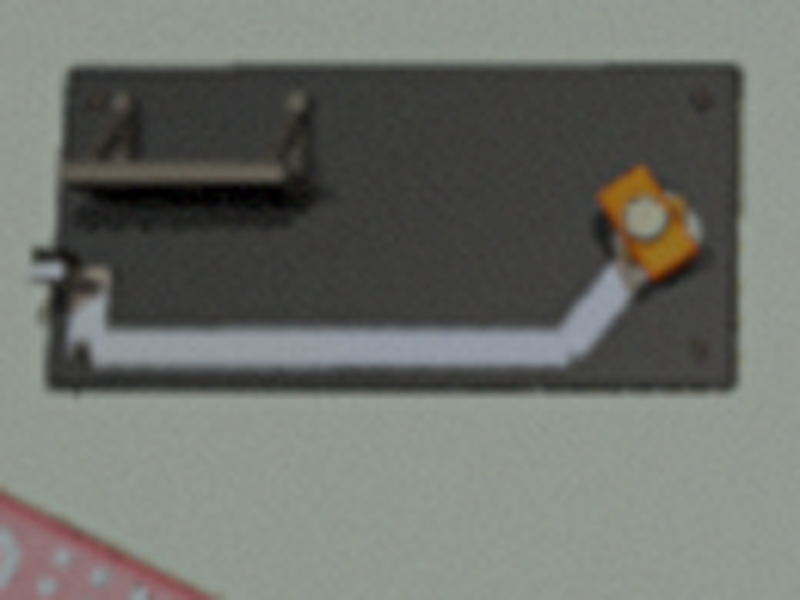

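View pics/st_scene.png

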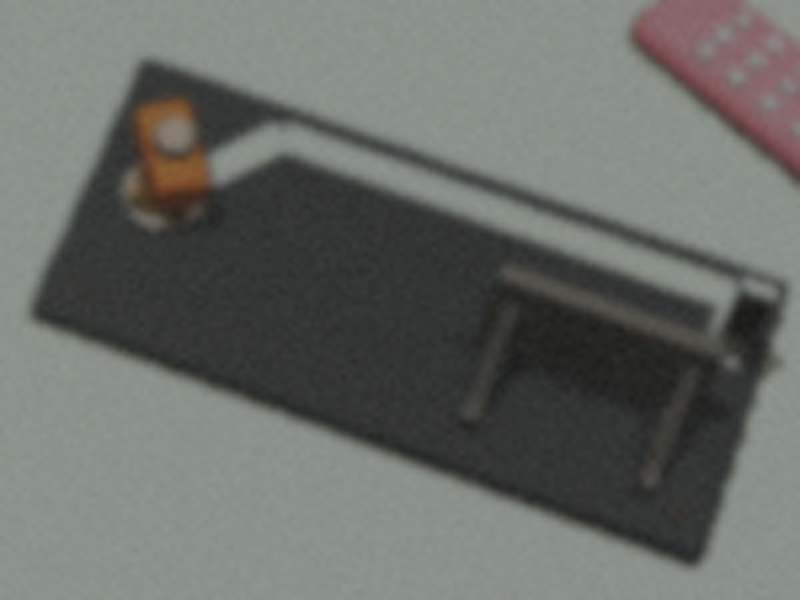

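View pics/sp_top.png

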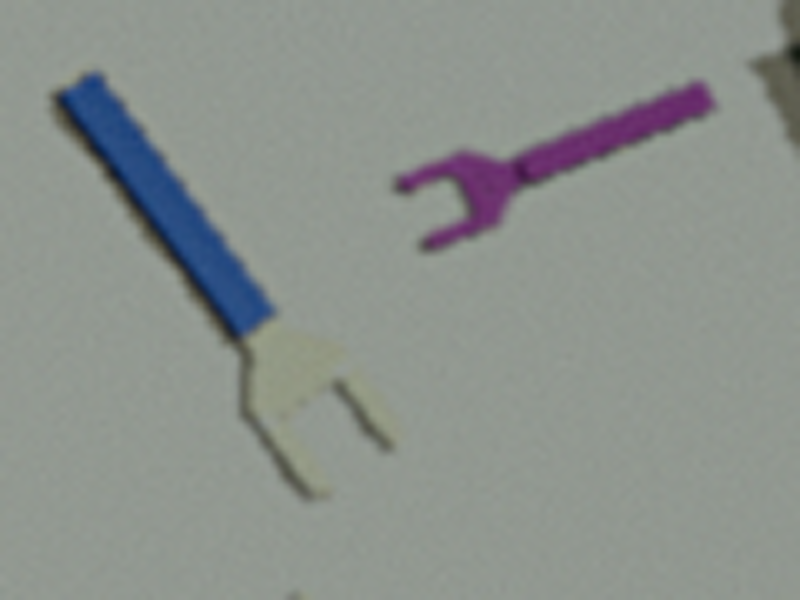

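Run:
```python
from h import *
c=read_camera("top")
def s2(v,o,w,W=800): return (np.float64(v)/(W/w))+o
sc=120/800
P=lambda l:[[365+a*sc-.5+.5*sc,210+b*sc-.5+.5*sc] for a,b in l]
tips=cast(c,P([(318,497),(392,447)]),.005); hs=cast(c,P([(80,83),(258,325)]),.01)
print(tips,hs); 
d=hs[1]-hs[0];print(np.degrees(np.arctan2(d[1],d[0])),np.linalg.norm(d)); d=tips.mean(0)-hs[0];print(np.degrees(np.arctan2(d[1],d[0])),np.linalg.norm(d))
sc=130/800
Q=[[160+a*sc,240+b*sc] for a,b in [(70,68),(740,68),(737,388),(50,388)]]
q=cast(c,Q,.012);print(q,[np.linalg.norm(q[i]-q[(i+1)%4]) for i in range(4)], q.mean(0))
print("studtop",cast(c,[[160+645*sc,240+217*sc]],.058))
w=read_camera("wrist");C,Rm=cam(w);print("wrist axis",Rm[2],"down",Rm[1]);st()
c=read_camera("scene");sc=150/800
Q=[[350+a*sc,200+b*sc] for a,b in [(148,63),(783,288),(695,563),(37,315)]]
q=cast(c,Q,.012);print(q,q.mean(0));print("studtop",cast(c,[[350+175*sc,200+135*sc]],.058))
```

```text
[[ 0.41958247 -0.28193254  0.005     ]
 [ 0.433797   -0.31270937  0.005     ]] [[ 0.58640455 -0.22204625  0.01      ]
 [ 0.48525438 -0.27102381  0.01      ]]
-154.16343539044522 0.11238397938680506
-154.76517136171506 0.17663550874595946
[[0.58546181 0.29578406 0.012     ]
 [0.54669306 0.0273269  0.012     ]
 [0.41995509 0.04475363 0.012     ]
 [0.4579001  0.31290102 0.012     ]] [np.float64(0.2712420718061883), np.float64(0.12793047150077982), np.float64(0.27081884496069686), np.float64(0.12870501702087078)] [0.50250252 0.1701914  0.012     ]
studtop [[0.48443062 0.0682941  0.058     ]]
wrist axis [-0.23389355 -0.06484892 -0.97009712] down [-0.93444023 -0.2605955   0.24271681]
t 0.4 p [ 0.1605 -0.578   0.2185] R [[0.964, 0.268, -0.0], [0.268, -0.964, 0.0], [0.0, -0.0, -1.0]] F [0.27 0.62 1.4 ] T [-0.021 -0.015 -0.032] op 0.0928
[[0.42886066 0.05043433 0.012     ]
 [0.46746132 0.31522293 0.012     ]
 [0.59404396 0.29698339 0.012     ]
 [0.55575404 0.03390432 0.012     ]] [0.51152999 0.17413624 0.012     ]
studtop [[0.48869765 0.07110446 0.058     ]]
```

The stand's axes are yawed about -8° to the world, with the stud at about (0.487, 0.069). The spanner origin is near (0.498, -0.264) with its jaw pointing at yaw -154.5°. I'll move over the spanner to look, going left first to clear the lamp.

Request:
move_arm(
  series=[
    [0.4,-0.4,0,0,0,0,1],
    [0.75,-0.83,0,0,0,0,1],
    [0.75,-0.83,0,0,0,0,1],
  ],
)

```text
t: 0.75
tool_pos: [0.2121, -0.4745, 0.218]
orientation: [-3.11, -0.427, -0.001]
force: [-0.0, -0.7, 0.4]
opening: 0.0928
```

Request:
move_arm(
  series=[
    [0.5,-0.3,0,0,0,0,1],
    [1,-0.6,0,0,0,0,1],
    [1,-0.6,0,0,0,0,1],
  ],
)

```text
t: 1.05
tool_pos: [0.2931, -0.3912, 0.2191]
orientation: [3.112, 0.427, 0.002]
force: [0.0, -1.1, 0.8]
opening: 0.0928
```

Request:
move_arm(
  series=[
    [0.5,-0.3,0,0,0,0,1],
    [1,-0.6,0,0,0,0,1],
    [1,-0.6,0,0,0,0,1],
  ],
)

```text
t: 1.35
tool_pos: [0.3736, -0.3065, 0.2191]
orientation: [3.112, 0.428, 0.002]
force: [0.2, -0.4, -0.1]
opening: 0.0931
```

Request:
move_arm(
  series=[
    [0.5,0,0,0,0,0,0.2],
    [1,0,0.2,0,0,-0.03,0.2],
    [1,0,0.4,0,0,-0.055,0.2],
    [1,0,0.4,0,0,-0.055,0.2],
  ],
)

```text
t: 1.75
tool_pos: [0.4669, -0.2806, 0.1751]
orientation: [-3.059, -0.695, 0.006]
force: [-0.2, 1.1, -0.9]
opening: 0.0657
```

Run:
```python
from h import *
st();c=read_camera("wrist");cv2.imwrite("pics/w1.png",c["frame"][:,:,::-1]);np.save("w1.npy",c,allow_pickle=True)
print(proj(c,[[.498,-.264,.012],[.58,-.225,.01]]))
```

```text
t 1.75 p [ 0.4669 -0.2806  0.1751] R [[0.902, 0.432, -0.005], [0.432, -0.902, 0.003], [-0.003, -0.005, -1.0]] F [-0.19  1.11 -0.86] T [0.035 0.052 0.022] op 0.0657
[[319.43288569 188.40338118]
 [319.84019963  80.93050424]]
```

View pics/w1.png

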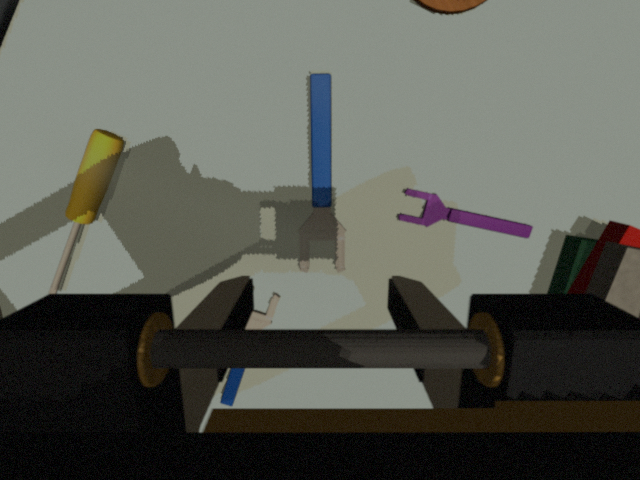

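The wrist view shows the spanner straight ahead, with its handle spanning cols 310–331, rows 73–206, and its tips at row 270.

```bash
cat >> h.py <<'E'
def handle(c,z=.012,show=True):
    hsv=cv2.cvtColor(c["frame"],cv2.COLOR_RGB2HSV); m=cv2.inRange(hsv,(105,120,40),(122,255,255))
    k,l,s_,ce=cv2.connectedComponentsWithStats(m); i=1+np.argmax(s_[1:,4])
    ys,xs=np.where(l==i); r=cv2.minAreaRect(np.c_[xs,ys].astype(np.float32)); b=cv2.boxPoints(r)
    w=cast(c,b,z); e=[np.linalg.norm(w[j]-w[(j+1)%4]) for j in range(4)]
    if e[0]>e[1]: a=(w[0]+w[3])/2; bb=(w[1]+w[2])/2
    else: a=(w[0]+w[1])/2; bb=(w[2]+w[3])/2
    return a,bb,e,b
E
python3 - <<'E'
from h import *
c=np.load("w1.npy",allow_pickle=True).item()
a,b,e,bx=handle(c)
print(a,b,e,bx)
if a[0]>b[0]: a,b=b,a
d=(a-b)/np.linalg.norm(a-b); print("yaw jaw",np.degrees(np.arctan2(d[1],d[0])),"origin from head end",a-d*.015,"from tail",b+d*.099)
print("tips",cast(c,[[304,270],[340,270]],.004))
s=st(); Rm=R.from_rotvec(s["orientation"]).as_matrix()
o=(a-d*.015+b+d*.099)/2;o[2]=0;print("o",o,"tool shift to TCP z .004:",Rm.T@(o+[0,0,.004]-s["tool_pos"]))
E
```

```text
[ 0.58481496 -0.22331653  0.012     ] [ 0.48394704 -0.27183286  0.012     ] [np.float64(0.01602029348489084), np.float64(0.11191731481754513), np.float64(0.017452262652860474), np.float64(0.11194590679101611)] [[311.  74.]
 [330.  74.]
 [330. 206.]
 [311. 206.]]
yaw jaw -154.3129681344312 origin from head end [ 0.49746467 -0.26533104  0.012     ] from tail [ 0.49559862 -0.26622858  0.012     ]
tips [[ 0.41876022 -0.28513017  0.004     ]
 [ 0.43416171 -0.31702529  0.004     ]]
t 1.8 p [ 0.4668 -0.2815  0.177 ] R [[0.903, 0.429, -0.003], [0.429, -0.903, 0.002], [-0.002, -0.003, -1.0]] F [ 0.25 -0.65 -0.16] T [0.005 0.001 0.012] op 0.0614
o [ 0.49653164 -0.26577981  0.        ] tool shift to TCP z .004: [ 0.0339974  -0.00088003  0.17292722]
```

Request:
move_arm(
  series=[
    [0.2,-0.01,0.3,0,0,0,0.1],
    [0.34,-0.01,0.7,0,0,-0.002,0.1],
    [0.34,-0.01,1,0,0,-0.002,0.1],
    [0.34,-0.01,1,0,0,-0.002,0.1],
  ],
)

```text
t: 2.2
tool_pos: [0.4947, -0.2658, 0.0753]
orientation: [-3.059, -0.695, 0.008]
force: [0.1, 0.4, -0.4]
opening: 0.0512
```

Run:
```python
from h import *
s=st(); c=read_camera("wrist");cv2.imwrite("pics/w2.png",c["frame"][:,:,::-1])
a,b,e,bx=handle(c); print(a,b,e,bx.tolist())
Rm=R.from_rotvec(s["orientation"]).as_matrix();print([(Rm.T@(p-s["tool_pos"])).round(4) for p in (a,b)])
```

```text
t 2.2 p [ 0.4947 -0.2658  0.0753] R [[0.902, 0.432, -0.006], [0.432, -0.902, 0.003], [-0.004, -0.006, -1.0]] F [ 0.07  0.4  -0.43] T [-0.05   0.024 -0.033] op 0.0512
[ 0.58520924 -0.22286781  0.012     ] [ 0.50450913 -0.26172984  0.012     ] [np.float64(0.016077075345818738), np.float64(0.08955535785579938), np.float64(0.017716014182184794), np.float64(0.08959191516879556)] [[308.0, 95.0], [335.0, 95.0], [335.0, 241.0], [308.0, 241.0]]
[array([0.1004, 0.0008, 0.0629]), array([0.0108, 0.0009, 0.0632])]
```

View pics/w2.png

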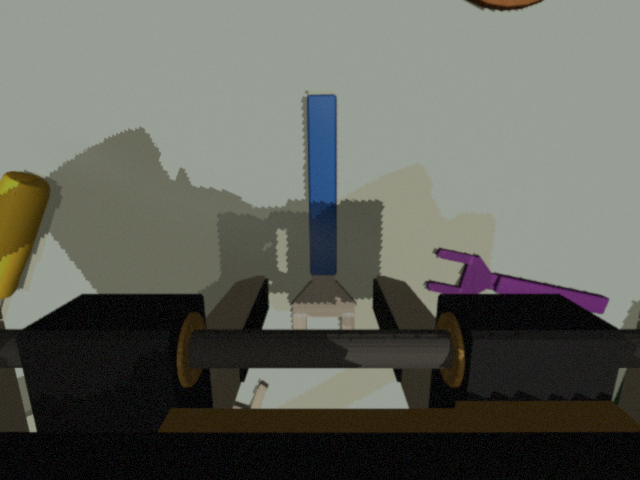

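Aligned (handle cols 308–335, symmetric between the fingers). Descending and gripping.

Request:
move_arm(
  series=[
    [0,0.01,0.4,0,0,0,0],
    [0,0.01,0.65,0,0,0,-0.2],
    [0,0.01,0.71,0,0,0,-0.3],
    [0,0.01,0.71,0,0,0,-0.5],
    [0,0.01,0.71,0,0,0,-1],
    [0,0.01,0.71,0,0,0,-1],
    [0,0.01,0.71,0,0,0,-1],
    [0,0.01,0.71,0,0,0,-1],
  ],
  squeeze=30,
)

```text
t: 3.05
tool_pos: [0.4997, -0.2687, 0.0103]
orientation: [3.06, 0.7, 0.003]
force: [-2.6, 1.6, 7.9]
opening: 0.0164
```

Request:
move_arm(
  series=[
    [0,0,0,0,0,0,-1],
    [0,0,0,0,0,0,-1],
    [0,0,-0.1,0,0,0,-1],
    [0,0,-0.4,0,0,0,-1],
    [0,0,-0.8,0,0,0,-1],
    [0,0,-0.8,0,0,0,-1],
  ],
)

```text
t: 3.65
tool_pos: [0.5023, -0.2702, 0.0953]
orientation: [3.055, 0.699, 0.012]
force: [1.5, -1.4, -1.5]
opening: 0.0165
```

Run:
```python
from h import *
s=st(); c=read_camera("wrist");cv2.imwrite("pics/w3.png",c["frame"][:,:,::-1])
```

```text
t 3.65 p [ 0.5023 -0.2702  0.0953] R [[0.901, 0.435, 0.009], [0.435, -0.901, -0.006], [0.006, 0.01, -1.0]] F [ 1.48 -1.4  -1.52] T [-0.071 -0.11   0.034] op 0.0165
```

View pics/w3.png

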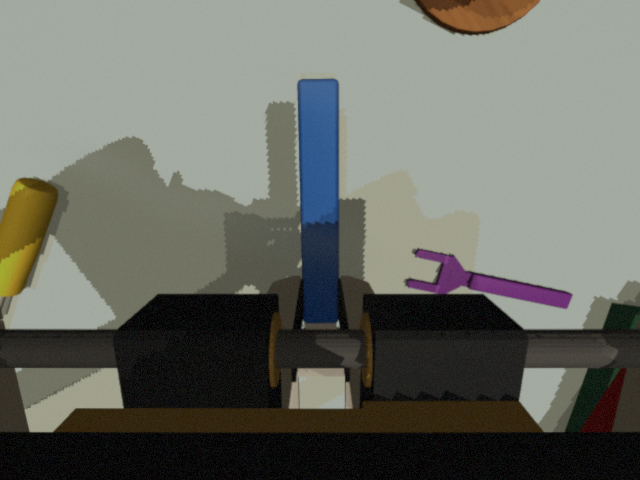

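Run:
```python
from h import *
for i in range(3):
    s=st(); c=read_camera("wrist")
np.save("w3.npy",c,allow_pickle=True)
for z in (.08,.085,.09,.1):
    a,b,e,bx=handle(c,z);print(z,e,bx.tolist() if z==.1 else "")
```

```text
t 3.7 p [ 0.501  -0.2694  0.0923] R [[0.9, 0.435, 0.007], [0.435, -0.9, -0.004], [0.004, 0.007, -1.0]] F [ 0.23 -1.12 -2.53] T [-0.03   0.043 -0.026] op 0.0166
t 3.75 p [ 0.4994 -0.2684  0.0897] R [[0.901, 0.435, 0.003], [0.435, -0.901, -0.002], [0.002, 0.003, -1.0]] F [ 0.02  0.27 -3.4 ] T [-0.004  0.036 -0.022] op 0.0162
t 3.8 p [ 0.4982 -0.2676  0.0878] R [[0.9, 0.435, 0.0], [0.435, -0.9, -0.0], [0.0, 0.0, -1.0]] F [-0.43 -0.38 -2.83] T [-0.018  0.055  0.006] op 0.0167
0.08 [np.float64(0.017487286871973654), np.float64(0.11830294381975028), np.float64(0.020576608791716626), np.float64(0.11830562664364039)] 
0.085 [np.float64(0.01698641411908803), np.float64(0.11491449816895977), np.float64(0.019987251347877055), np.float64(0.11491710415111939)] 
0.09 [np.float64(0.016485541366202505), np.float64(0.11152605251816944), np.float64(0.019397893904037435), np.float64(0.1115285816585984)] 
0.1 [np.float64(0.015483795860431403), np.float64(0.10474916121658864), np.float64(0.018219179016358215), np.float64(0.10475153667355631)] [[297.9999694824219, 79.99998474121094], [336.9999694824219, 79.99998474121094], [336.9999694824219, 321.99993896484375], [297.9999694824219, 321.99993896484375]]
```

```bash
cat >> h.py <<'E'
def tilt(c,s):
    # handle edges -> width-based height, edge by edge, in tool frame
    hsv=cv2.cvtColor(c["frame"],cv2.COLOR_RGB2HSV); m=cv2.inRange(hsv,(105,110,25),(125,255,255))
    k,l,s_,ce=cv2.connectedComponentsWithStats(m); i=1+np.argmax(s_[1:,4]); m=l==i
    C,Rm=cam(c); Rt=R.from_rotvec(s["orientation"]).as_matrix(); out=[]
    r0,r1=np.where(m.any(1))[0][[0,-1]]
    for v in np.linspace(r0+6,r1-8,8).astype(int):
        xs=np.where(m[v])[0]; w=xs[-1]-xs[0]+1; u=(xs[0]+xs[-1])/2
        dep=.018*c["K"][0,0]/w
        d=cv2.undistortPoints(np.float64([[[u,v]]]),c["K"],np.array([c["k1"],0,0,0,0.]))[0,0]
        P=C+dep*(Rm.T@np.r_[d,1]); out.append(np.r_[v,w,Rt.T@(P-s["tool_pos"])])
    out=np.array(out); print(out.round(4).tolist()); p=np.polyfit(out[:,2],out[:,4],1); print("tilt slope dz/dx",p)
    return out
E
python3 - <<'E'
from h import *
s=st();c=read_camera("wrist");tilt(c,s)
E
```

```text
t 3.85 p [ 0.4975 -0.2671  0.0866] R [[0.901, 0.435, -0.002], [0.435, -0.901, 0.001], [-0.001, -0.002, -1.0]] F [-0.05  0.61 -2.79] T [-0.026  0.046  0.012] op 0.0165
[[86.0, 40.0, 0.0962, -0.0012, 0.0079], [118.0, 39.0, 0.0826, -0.001, 0.0088], [151.0, 39.0, 0.0678, -0.001, 0.0051], [183.0, 38.0, 0.0531, -0.0008, 0.0059], [216.0, 37.0, 0.0371, -0.0005, 0.0067], [248.0, 34.0, 0.0181, -0.0003, 0.0179], [281.0, 34.0, 0.0011, 0.0003, 0.0137], [314.0, 36.0, -0.0112, 0.0003, -0.0004]]
tilt slope dz/dx [-0.00849669  0.00857262]
```

Run:
```python
from h import *
s=st();c=read_camera("scene");u=proj(c,[s["tool_pos"]])[0];print(u)
x0,y0=int(u[0]-80),int(u[1]-75)
cv2.imwrite("pics/sc3.png",cv2.resize(c["frame"][y0:y0+120,x0:x0+160],(800,600),interpolation=cv2.INTER_CUBIC)[:,:,::-1])
st()
```

```text
t 3.9 p [ 0.4971 -0.2669  0.086 ] R [[0.901, 0.435, -0.002], [0.435, -0.901, 0.002], [-0.001, -0.002, -1.0]] F [-0.13  0.19 -1.76] T [0.024 0.038 0.009] op 0.0163
[226.76343605 186.42345717]
t 3.95 p [ 0.4971 -0.2668  0.0858] R [[0.9, 0.435, -0.003], [0.435, -0.9, 0.002], [-0.002, -0.003, -1.0]] F [-0.8   0.49 -2.56] T [-0.047 -0.004 -0.   ] op 0.0162
```

View pics/sc3.png

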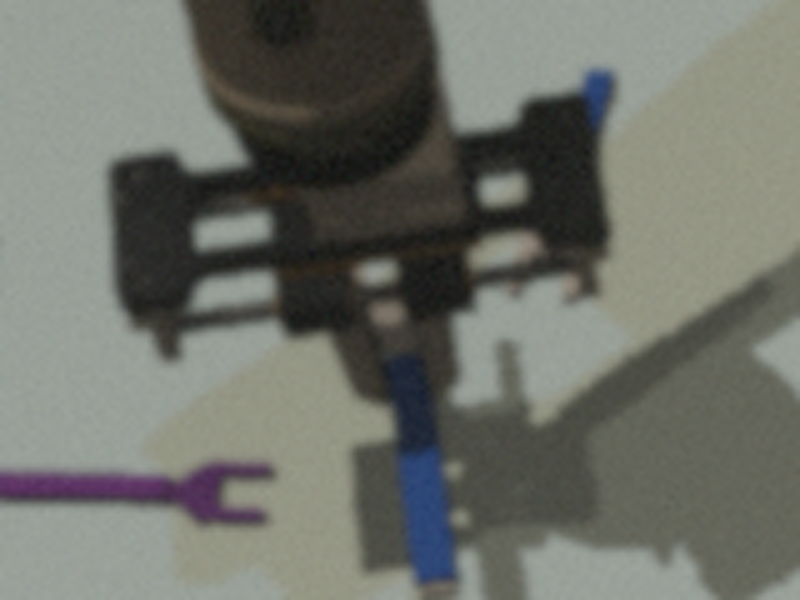

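The arm takes about 0.4 s to settle, and the fingers seem to have closed while still descending, so the grip is shallow. I'll set the spanner down and regrip deeper.

Request:
move_arm(
  series=[
    [0,0,0.3,0,0,0,-1],
    [0,0,0.6,0,0,0,-1],
    [0,0,0.75,0,0,0,-1],
    [0,0,0.75,0,0,0,-1],
    [0,0,0.75,0,0,0,-1],
    [0,0,0.75,0,0,0,-1],
    [0,0,0.75,0,0,0,-0.4],
    [0,0,0.75,0,0,0,-0.4],
  ],
)

```text
t: 4.75
tool_pos: [0.4995, -0.2684, 0.0143]
orientation: [3.06, 0.7, 0.003]
force: [0.3, -0.1, 0.4]
opening: 0.0261
```

Run:
```python
from h import *
s=st()
for i in range(2): c=read_camera("wrist")
s=st();cv2.imwrite("pics/w4.png",c["frame"][:,:,::-1])
a,b,e,bx=handle(c,.012);Rm=R.from_rotvec(s["orientation"]).as_matrix();print(e,[(Rm.T@(p-s["tool_pos"])).round(4) for p in (a,b)])
```

```text
t 4.75 p [ 0.4995 -0.2684  0.0143] R [[0.9, 0.435, 0.002], [0.435, -0.9, -0.002], [0.002, 0.003, -1.0]] F [ 0.32 -0.09  0.35] T [-0.011 -0.048  0.024] op 0.0261
t 4.85 p [ 0.499  -0.2681  0.0138] R [[0.9, 0.435, 0.002], [0.435, -0.9, -0.001], [0.001, 0.002, -1.0]] F [-0.5  -0.36 -0.41] T [-0.014 -0.031  0.018] op 0.0276
[np.float64(0.1124396147615361), np.float64(0.01691652676428035), np.float64(0.11257192851442094), np.float64(0.019839927090687805)] [array([-0.0141,  0.0001,  0.0018]), array([0.0984, 0.0035, 0.0019])]
```

View pics/w4.png

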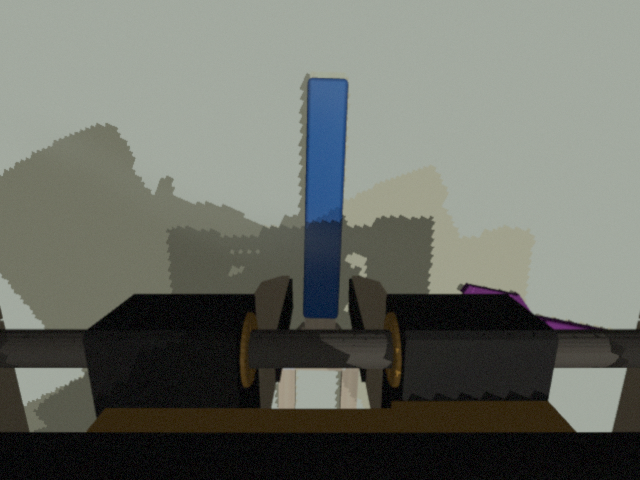

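Request:
move_arm(
  series=[
    [0,0,0.07,0,0,0,-0.3],
    [0,0,0.1,0,0,0.01,-0.3],
    [0,0,0.1,0,0,0.01,-0.3],
    [0,0,0.1,0,0,0.01,-0.3],
    [0,0,0.1,0,0,0.01,-0.3],
    [0,0,0.1,0,0,0.01,-0.3],
    [0,0,0.1,0,0,0.01,-0.3],
    [0,0,0.1,0,0,0.01,-0.3],
  ],
)

```text
t: 5.65
tool_pos: [0.4984, -0.2677, 0.0027]
orientation: [3.073, 0.653, 0.0]
force: [0.0, 0.5, 0.4]
opening: 0.0326
```

Run:
```python
from h import *
s=st()
```

```text
t 5.65 p [ 0.4984 -0.2677  0.0027] R [[0.914, 0.407, 0.0], [0.407, -0.914, -0.0], [0.0, 0.0, -1.0]] F [0.04 0.54 0.42] T [-0.062 -0.007 -0.002] op 0.0326
```

Request:
move_arm(
  series=[
    [0,0,0,0,0,0,-1],
    [0,0,0,0,0,0,-1],
    [0,0,0,0,0,0,-1],
    [0,0,0,0,0,0,-1],
    [0,0,0,0,0,0,-1],
  ],
  squeeze=30,
)

```text
t: 6.15
tool_pos: [0.4983, -0.2677, 0.0027]
orientation: [3.073, 0.652, 0.0]
force: [0.9, -1.3, 0.4]
opening: 0.0175
```

Request:
move_arm(
  series=[
    [0,0,-0.2,0,0,0,-1],
    [0,0,-0.5,0,0,0,-1],
    [0,0,-1,0,0,0,-1],
    [0,0,-1,0,0,0,-1],
    [0,0,-1,0,0,0,-1],
    [0,0,-1,0,0,0,-1],
  ],
)

```text
t: 6.75
tool_pos: [0.4971, -0.2668, 0.1008]
orientation: [-3.071, -0.652, 0.003]
force: [-0.8, 0.1, -3.2]
opening: 0.0181
```

Run:
```python
from h import *
for i in range(2): c=read_camera("wrist")
s=st()
c=read_camera("wrist");cv2.imwrite("pics/w5.png",c["frame"][:,:,::-1]);tilt(c,s)
a,b,e,bx=handle(c,s["tool_pos"][2]+.009);Rm=R.from_rotvec(s["orientation"]).as_matrix();print(e,[(Rm.T@(p-s["tool_pos"])).round(4) for p in (a,b)])
```

```text
t 6.85 p [ 0.4968 -0.2666  0.1002] R [[0.914, 0.406, -0.003], [0.406, -0.914, 0.002], [-0.002, -0.004, -1.0]] F [ 0.15 -0.58 -3.37] T [-0.056  0.016  0.065] op 0.0175
[[77.0, 42.0, 0.0986, 0.0001, 0.0006], [111.0, 42.0, 0.0844, 0.0001, -0.003], [145.0, 40.0, 0.0704, 0.0001, 0.0015], [180.0, 40.0, 0.0551, 0.0002, -0.0023], [214.0, 40.0, 0.0403, 0.0002, -0.0061], [249.0, 37.0, 0.0216, -0.0, 0.0028], [283.0, 39.0, 0.0087, -0.0, -0.0097], [318.0, 38.0, -0.009, -0.0002, -0.0096]]
tilt slope dz/dx [ 0.07915171 -0.00688287]
[np.float64(0.016500783263926466), np.float64(0.11233174250380808), np.float64(0.019614728446415743), np.float64(0.11237887671121233)] [array([ 0.0989,  0.0001, -0.0092]), array([-0.0134,  0.0002, -0.009 ])]
```

View pics/w5.png

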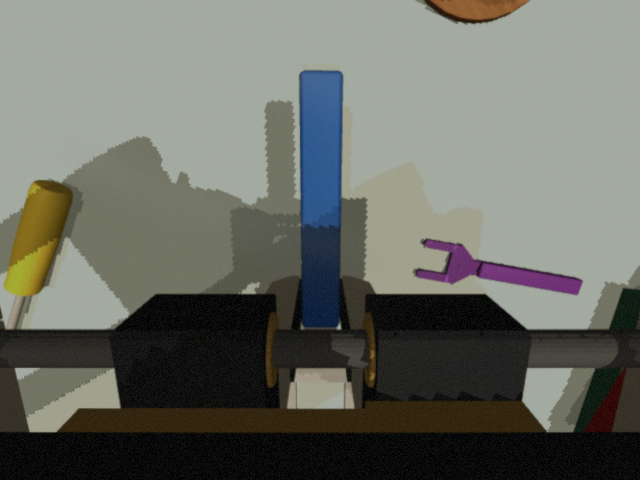

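Grip is now deep, aligned (handle y offset 0) and centred on the spanner origin. Moving toward the stand to measure the nut with the wrist camera.

Request:
move_arm(
  series=[
    [0.2,-0.3,-0.1,0,0,0,-1],
    [0.4,-0.65,-0.2,0,0,0,-1],
    [0.7,-1,-0.2,0,0,0,-1],
  ],
)

```text
t: 7.2
tool_pos: [0.5212, -0.1473, 0.1228]
orientation: [3.074, 0.649, -0.001]
force: [1.8, -0.5, -3.1]
opening: 0.0176
```

Request:
move_arm(
  series=[
    [0.2,-0.35,0,0,0,-0.04,-1],
    [0.45,-0.7,0,0,0,-0.08,-1],
    [0.7,-1,0,0,0,-0.12,-1],
    [0.7,-1,0,0,0,-0.16,-1],
  ],
)

```text
t: 7.6
tool_pos: [0.5448, -0.0232, 0.1214]
orientation: [-2.805, -1.408, 0.001]
force: [-0.5, -0.8, -2.1]
opening: 0.0179
```

Run:
```python
from h import *
s=st(); Rm=R.from_rotvec(s["orientation"]).as_matrix(); print(Rm.T@(np.array([.528,.0025,.12])-s["tool_pos"]), np.degrees(np.arctan2(Rm[1,0],Rm[0,0])))
```

```text
t 7.6 p [ 0.5448 -0.0232  0.1214] R [[0.597, 0.802, -0.002], [0.802, -0.597, 0.002], [0.001, -0.003, -1.0]] F [-0.52 -0.79 -2.1 ] T [-0.101  0.001  0.005] op 0.0179
[ 0.01060471 -0.02884844  0.00147289] 53.317731254682684
```

Request:
move_arm(
  series=[
    [0.1,-0.29,0,0,0,-0.04,-1],
    [0.1,-0.29,0,0,0,-0.08,-1],
    [0.1,-0.29,0,0,0,-0.12,-1],
    [0.1,-0.29,0,0,0,-0.158,-1],
    [0.1,-0.29,0,0,0,-0.158,-1],
    [0.1,-0.29,0,0,0,-0.158,-1],
  ],
)

```text
t: 8.2
tool_pos: [0.5273, -0.0024, 0.1217]
orientation: [-2.388, -2.04, 0.002]
force: [-0.1, 1.0, -2.7]
opening: 0.0176
```

Run:
```python
from h import *
for i in range(3): c=read_camera("wrist")
s=st();c=read_camera("wrist");cv2.imwrite("pics/w6.png",c["frame"][:,:,::-1]);np.save("w6.npy",c,allow_pickle=True)
```

```text
t 8.35 p [ 0.5277 -0.0025  0.1223] R [[0.155, 0.988, -0.001], [0.988, -0.155, 0.0], [-0.0, -0.001, -1.0]] F [ 0.13 -0.66 -3.07] T [-0.112 -0.09  -0.043] op 0.0173
```

View pics/w6.png

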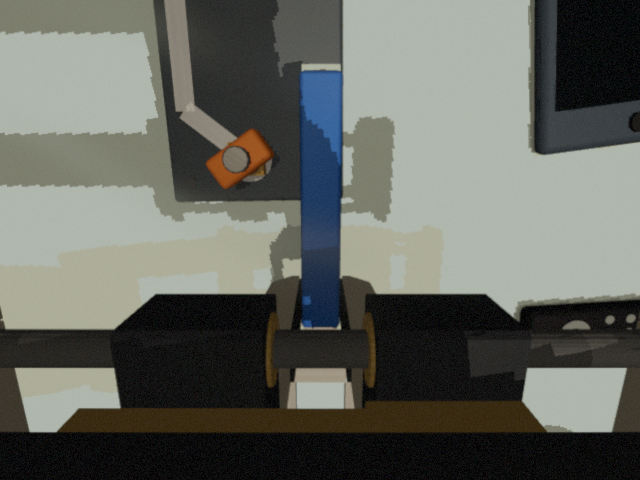

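Run:
```python
from h import *
c=np.load("w6.npy",allow_pickle=True).item();f=c["frame"]
cv2.imwrite("pics/w6z.png",cv2.resize(f[120:210,170:290],(800,600),interpolation=cv2.INTER_CUBIC)[:,:,::-1])
```

```text
(no output)
```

View pics/w6z.png

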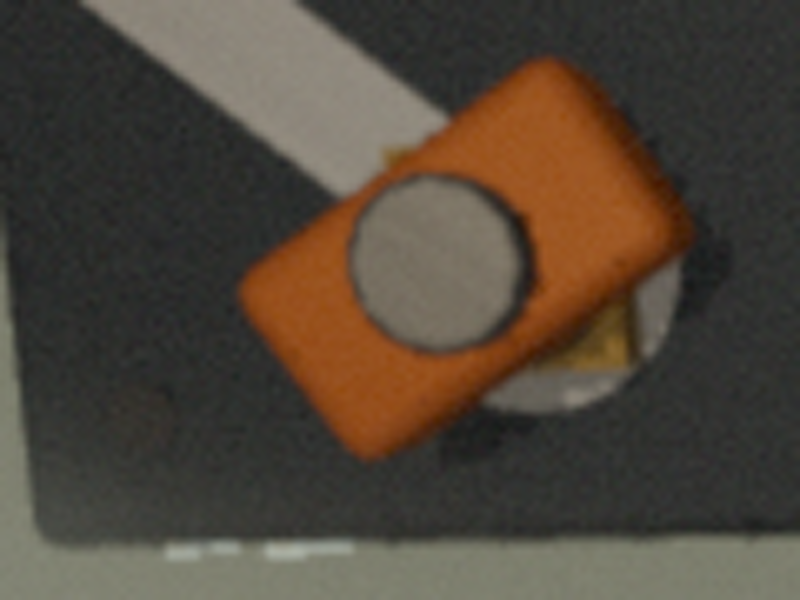

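Run:
```python
from h import *
c=np.load("w6.npy",allow_pickle=True).item()
k=120/800
px=lambda l:[[170+(a+.5)*k-.5,120+(b+.5)*k-.5] for a,b in l]
S=cast(c,px([(441,263)]),.058)[0];print("stud",S)
e=cast(c,px([(350,263),(527,263),(441,175),(441,352)]),.058);print("dia",np.linalg.norm(e[0]-e[1]),np.linalg.norm(e[2]-e[3]))
co=cast(c,px([(634,366),(388,150)]),.025);print("corners",co)
for p in co: print("nut corner angle rel", np.degrees(np.arctan2(p[1]-S[1],p[0]-S[0])), np.linalg.norm((p-S)[:2]))
d=cast(c,px([(45,540),(795,538),(5,230)]),.012);print("deck pts",d)
v=d[1]-d[0];print("front edge yaw",np.degrees(np.arctan2(v[1],v[0])))
# long left edge
f=c["frame"].astype(int)
L=cast(c,[[157,40],[172,160]],.012); 
# orange bar
hsv=cv2.cvtColor(c["frame"],cv2.COLOR_RGB2HSV);m=cv2.inRange(hsv,(3,140,60),(16,255,255));k_,l,s_,ce=cv2.connectedComponentsWithStats(m);i=1+np.argmax(s_[1:,4]);ys,xs=np.where(l==i);h=cv2.minAreaRect(np.c_[xs,ys].astype(np.float32));b=cast(c,cv2.boxPoints(h),.05);print(h,[(np.degrees(np.arctan2(*(b[(j+1)%4]-b[j])[[1,0]])),np.linalg.norm(b[(j+1)%4]-b[j])) for j in range(4)], b.mean(0))
# dark deck edge fit
g=cv2.cvtColor(c["frame"],cv2.COLOR_RGB2GRAY)
P=[];
for v in range(130,190,3):
    r=g[v,140:200].astype(int); j=np.argmin(np.diff(r)); P.append([140+j+.5,v])
P=np.array(P);print(P[::4]);Wd=cast(c,P,.012);q=Wd[-1]-Wd[0];pp=np.polyfit(Wd[:,1],Wd[:,0],1);print("long edge yaw of y axis",90-np.degrees(np.arctan(pp[0])))
P=[]
for u in range(185,295,5):
    r=g[185:212,u].astype(int); j=np.argmax(np.diff(r)); P.append([u,185+j+.5])
Wd=cast(c,P,.012);pp=np.polyfit(Wd[:,0],Wd[:,1],1);print("short edge yaw",np.degrees(np.arctan(pp[0])))
```

```text
stud [0.4854503  0.06793828 0.058     ]
dia 0.016584800086729058 0.016177798131239016
corners [[0.49623047 0.05474473 0.025     ]
 [0.47478049 0.08087059 0.025     ]]
nut corner angle rel -50.74845790930199 0.01703765108341427
nut corner angle rel 129.52435358933965 0.016765724828432374
deck pts [[0.42315395 0.04539692 0.012     ]
 [0.50878231 0.03227991 0.012     ]
 [0.42737418 0.07992662 0.012     ]]
front edge yaw -8.709173685229779
((239.86895751953125, 158.96499633789062), (38.17658996582031, 63.21805953979492), 53.61564636230469) [(np.float64(25.37017686305755), np.float64(0.04110770428085777)), (np.float64(-62.77172501581335), np.float64(0.023367570622209753)), (np.float64(-153.82051936424014), np.float64(0.04192324255057585)), (np.float64(115.24174347494832), np.float64(0.023947490781552422))] [0.48608798 0.06750542 0.05      ]
[[166.5 130. ]
 [168.5 142. ]
 [169.5 154. ]
 [170.5 166. ]
 [172.5 178. ]]
long edge yaw of y axis 82.32600541751145
short edge yaw -8.051560247188293
```

Stud measured at (0.4855, 0.0679). The nut yaw is about -5.6° and the stand yaw -8°, so the stop nut sits at about -0.04 rad. The bar needs about 34° clockwise. Moving to the pre-insertion point, 45 mm back along the handle direction.

Request:
move_arm(
  series=[
    [0.4,-0.2,0,0,0,0,-1],
    [0.8,-0.4,0,0,0,-0.01,-1],
    [1,-0.5,0,0,0,-0.01,-1],
    [1,-0.5,0,0,0,-0.01,-1],
  ],
)

```text
t: 8.8
tool_pos: [0.4928, 0.1065, 0.1226]
orientation: [-2.35, -2.084, -0.001]
force: [-0.3, -0.1, -3.4]
opening: 0.0179
```

Request:
move_arm(
  series=[
    [0.35,-0.06,0,0,0,0,-1],
    [0.68,-0.06,0,0,0,0,-1],
    [0.68,-0.06,0,0,0,0,-1],
    [0.68,-0.06,0,0,0,0,-1],
    [0.68,-0.06,0,0,0,0,-1],
    [0.68,-0.06,0,0,0,0,-1],
  ],
)

```text
t: 9.4
tool_pos: [0.4962, 0.171, 0.1225]
orientation: [2.354, 2.08, -0.001]
force: [-0.5, 0.1, -2.3]
opening: 0.0179
```

```bash
cat >> h.py <<'E'
STUD=np.array([.4855,.0679])
def rel(yaw_deg,dist,z):
    s=st();Rm=R.from_rotvec(s["orientation"]).as_matrix();a=np.radians(yaw_deg);u=np.array([np.cos(a),np.sin(a)])
    T=np.r_[STUD+dist*u,z]; y=np.degrees(np.arctan2(Rm[1,0],Rm[0,0]))
    print("yaw",y,"tool shift",(Rm.T@(T-s["tool_pos"])/.1).round(3),"rz",(y-yaw_deg)/180)
    d=s["tool_pos"][:2]-STUD; t=np.radians(y);print("dist along own x",d@[np.cos(t),np.sin(t)],"lateral(+=standx)",d@[np.sin(t),-np.cos(t)])
    return s
E
python3 - <<'E'
from h import *
for i in range(2): c=read_camera("wrist")
rel(83,.105,.06)
cv2.imwrite("pics/w7.png",c["frame"][:,:,::-1])
E
```

```text
t 9.5 p [0.4962 0.1713 0.1226] R [[0.123, 0.992, -0.0], [0.992, -0.123, -0.0], [-0.0, 0.0, -1.0]] F [ 0.91 -0.02 -2.69] T [-0.073 -0.07  -0.042] op 0.0178
yaw 82.93590964169579 tool shift [0.011 0.02  0.626] rz -0.0003560575461345176
dist along own x 0.10390929691237732 lateral(+=standx) -0.002137972619165608
```

View pics/w7.png

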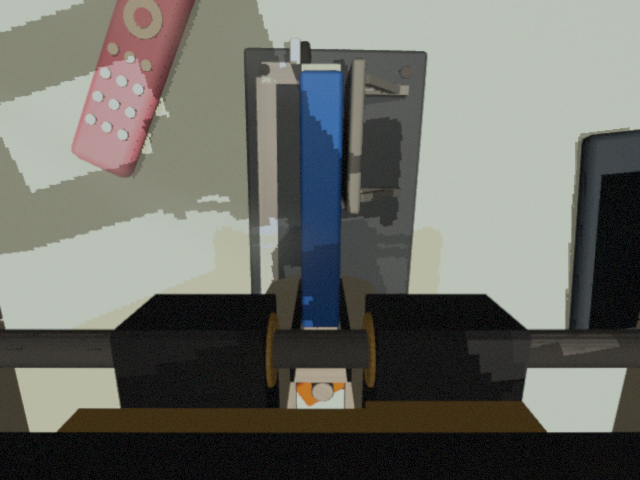

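Stud is visible in the jaw opening at (322,392), handle to the left of the backrest with a gap. Descending.

Request:
move_arm(
  series=[
    [0.06,0.02,0,0,0,0,-1],
    [0.06,0.02,0.25,0,0,0,-1],
    [0.06,0.02,0.5,0,0,0,-1],
    [0.06,0.02,0.75,0,0,0,-1],
    [0.06,0.02,0.85,0,0,0,-1],
    [0.06,0.02,0.85,0,0,0,-1],
    [0.06,0.02,0.85,0,0,0,-1],
    [0.06,0.02,0.85,0,0,0,-1],
  ],
)

```text
t: 10.3
tool_pos: [0.5002, 0.1783, 0.0394]
orientation: [2.352, 2.081, 0.004]
force: [0.7, 0.2, -2.1]
opening: 0.0175
```

Run:
```python
from h import *
for i in range(2): c=read_camera("wrist")
rel(83,.105,.0165)
cv2.imwrite("pics/w8.png",c["frame"][:,:,::-1])
```

```text
t 10.4 p [0.4999 0.1782 0.0392] R [[0.122, 0.993, 0.002], [0.993, -0.122, 0.001], [0.001, 0.002, -1.0]] F [ 0.38  0.4  -2.55] T [-0.032 -0.108 -0.029] op 0.0174
yaw 83.01644217585729 tool shift [-0.063 -0.009  0.226] rz 9.134542142940442e-05
dist along own x 0.11127633530650996 lateral(+=standx) 0.0009151494537261196
```

View pics/w8.png

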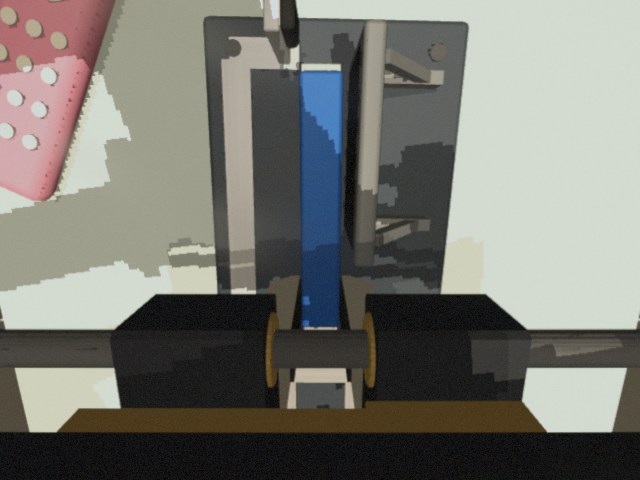

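Request:
move_arm(
  series=[
    [0,-0.01,0.12,0,0,0,-1],
    [0,-0.01,0.2,0,0,0,-1],
    [0,-0.01,0.21,0,0,0,-1],
    [0,-0.01,0.21,0,0,0,-1],
    [0,-0.01,0.21,0,0,0,-1],
    [0,-0.01,0.21,0,0,0,-1],
    [0,-0.01,0.21,0,0,0,-1],
  ],
)

```text
t: 11.1
tool_pos: [0.498, 0.1781, 0.0169]
orientation: [2.352, 2.082, 0.001]
force: [0.9, 0.6, -2.9]
opening: 0.0178
```

Run:
```python
from h import *
for i in range(1): c=read_camera("wrist")
rel(83,.06,.0165)
```

```text
t 11.15 p [0.498  0.1781 0.0169] R [[0.122, 0.993, 0.001], [0.993, -0.122, 0.0], [0.0, 0.001, -1.0]] F [ 0.44  0.17 -2.8 ] T [-0.024 -0.018  0.026] op 0.0176
yaw 83.01571659754424 tool shift [-0.509  0.01   0.004] rz 8.731443080133911e-05
dist along own x 0.11089277490988353 lateral(+=standx) -0.0009585427535532581
```

Request:
move_arm(
  series=[
    [-0.1,0.01,0,0,0,0,-1],
    [-0.2,0.01,0,0,0,0,-1],
    [-0.28,0.01,0,0,0,0,-1],
    [-0.32,0.01,0,0,0,0,-1],
    [-0.36,0.01,0,0,0,0,-1],
    [-0.36,0.01,0,0,0,0,-1],
    [-0.36,0.01,0,0,0,0,-1],
  ],
)

```text
t: 11.85
tool_pos: [0.4944, 0.1422, 0.0167]
orientation: [-2.353, -2.082, -0.0]
force: [0.4, 0.0, -3.0]
opening: 0.0175
```

Run:
```python
from h import *
c=read_camera("wrist")
rel(83,.06,.0165)
c=read_camera("wrist")
st()
cv2.imwrite("pics/w9.png",c["frame"][:,:,::-1])
```

```text
t 11.9 p [0.4945 0.1423 0.0167] R [[0.122, 0.993, 0.0], [0.993, -0.122, 0.0], [0.0, 0.0, -1.0]] F [-0.07 -0.2  -2.48] T [-0.106 -0.026  0.063] op 0.0173
yaw 83.01502231988994 tool shift [-0.15   0.002  0.002] rz 8.34573327218714e-05
dist along own x 0.07497700414402049 lateral(+=standx) -0.0001485212823496879
t 11.95 p [0.4945 0.1424 0.0167] R [[0.121, 0.993, 0.0], [0.993, -0.121, 0.0], [0.0, 0.0, -1.0]] F [-0.07 -0.48 -3.06] T [-0.032 -0.089 -0.029] op 0.0177
```

View pics/w9.png

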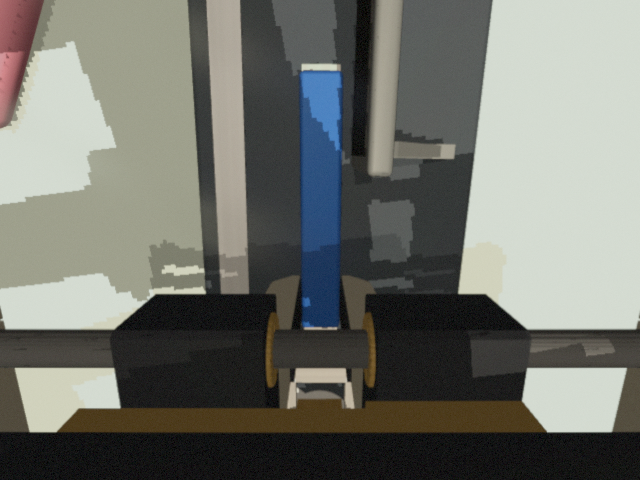

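No contact forces. Brass is visible entering the jaw centrally at (320,404), so I'm sliding fully on.

Request:
move_arm(
  series=[
    [-0.05,0,0,0,0,0,-1],
    [-0.1,0,0,0,0,0,-1],
    [-0.14,0,0,0,0,0,-1],
    [-0.145,0,0,0,0,0,-1],
    [-0.145,0,0,0,0,0,-1],
    [-0.145,0,0,0,0,0,-1],
    [-0.145,0,0,0,0,0,-1],
  ],
)

```text
t: 12.65
tool_pos: [0.4927, 0.1279, 0.0167]
orientation: [2.353, 2.082, 0.0]
force: [-0.2, -0.4, -2.6]
opening: 0.0175
```

Run:
```python
from h import *
c=read_camera("wrist")
rel(83,.06,.0165)
c=read_camera("wrist")
cv2.imwrite("pics/w10.png",c["frame"][:,:,::-1])
a=read_camera("top")["frame"];cv2.imwrite("pics/t10.png",cv2.resize(a[235:325,160:280],(800,600),interpolation=cv2.INTER_CUBIC)[:,:,::-1])
st()
```

```text
t 12.7 p [0.4927 0.1279 0.0167] R [[0.122, 0.993, 0.0], [0.993, -0.122, 0.0], [0.0, 0.0, -1.0]] F [-1.01  0.31 -2.38] T [-0.088 -0.098 -0.022] op 0.0175
yaw 83.02119735378929 tool shift [-0.004  0.002  0.002] rz 0.00011776307660716788
dist along own x 0.06042622312553674 lateral(+=standx) -0.00016919276275492132
t 12.8 p [0.4926 0.1279 0.0166] R [[0.121, 0.993, -0.0], [0.993, -0.121, 0.0], [0.0, -0.0, -1.0]] F [ 0.53 -0.21 -2.78] T [-0.081 -0.101 -0.023] op 0.0179
```

View pics/w10.png

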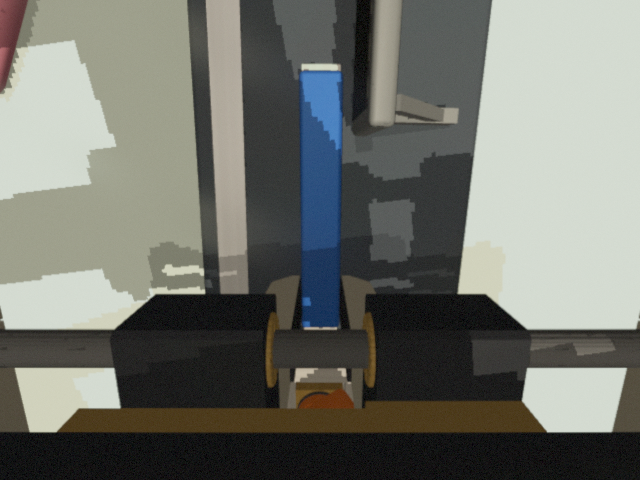

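View pics/t10.png

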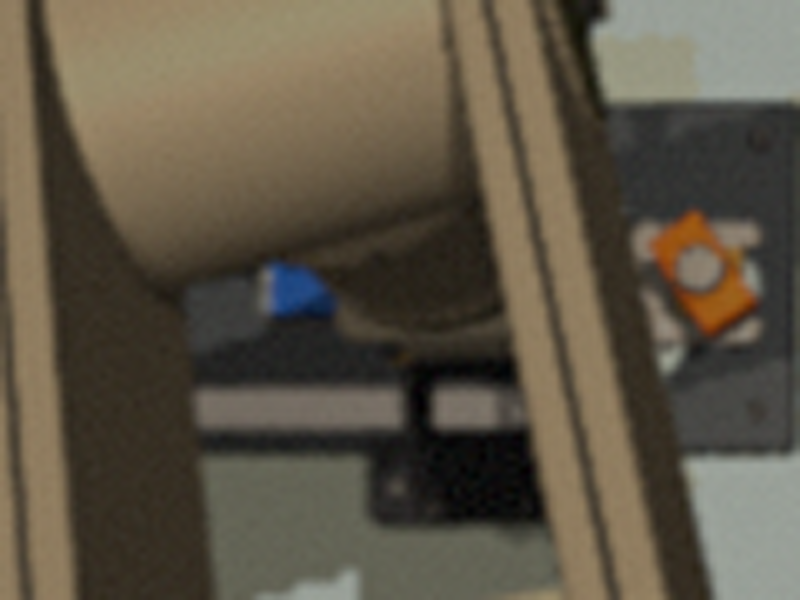

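Spanner straddles the nut, with the tips about 20 mm past the stud. Lower to the deck with a slight push in.

Request:
move_arm(
  series=[
    [-0.01,0,0.01,0,0,0,-1],
    [-0.015,0,0.02,0,0,0,-1],
    [-0.015,0,0.025,0,0,0,-1],
    [-0.015,0,0.025,0,0,0,-1],
    [-0.015,0,0.025,0,0,0,-1],
    [-0.015,0,0.025,0,0,0,-1],
  ],
)

```text
t: 13.4
tool_pos: [0.4925, 0.1263, 0.0146]
orientation: [-2.353, -2.082, 0.0]
force: [-3.4, -0.0, 5.8]
opening: 0.0175
```

Run:
```python
from h import *
rel(83,.06,.0165)
for i in range(4): c=read_camera("wrist");st()
```

```text
t 13.4 p [0.4925 0.1263 0.0146] R [[0.122, 0.993, -0.0], [0.993, -0.122, 0.0], [-0.0, -0.0, -1.0]] F [-3.39 -0.01  5.83] T [-0.116  0.642 -0.012] op 0.0175
yaw 83.01705892443576 tool shift [ 0.012  0.002 -0.019] rz 9.477180242088126e-05
dist along own x 0.058840857617470495 lateral(+=standx) -0.00018400066245759662
t 13.45 p [0.4925 0.1263 0.0147] R [[0.122, 0.993, -0.0], [0.993, -0.122, 0.0], [0.0, -0.0, -1.0]] F [-3.77 -0.64  4.93] T [-0.13   0.681 -0.024] op 0.0174
t 13.5 p [0.4925 0.1263 0.0146] R [[0.122, 0.993, -0.0], [0.993, -0.122, -0.0], [-0.0, -0.0, -1.0]] F [-4.2  -0.68  6.47] T [-0.098  0.671 -0.003] op 0.0176
t 13.55 p [0.4925 0.1264 0.0146] R [[0.122, 0.993, -0.0], [0.993, -0.122, 0.0], [0.0, -0.0, -1.0]] F [-3.86 -0.26  5.54] T [-0.173  0.627 -0.012] op 0.0178
t 13.6 p [0.4925 0.1263 0.0147] R [[0.122, 0.993, -0.0], [0.993, -0.122, 0.0], [0.0, -0.0, -1.0]] F [-3.99 -0.58  6.04] T [-0.145  0.673  0.001] op 0.0178
```

Spanner is seated on the deck (vertical contact force, no resistance along the jaw). Releasing it, then rising.

Request:
move_arm(
  series=[
    [0,0,-0.015,0,0,0,-1],
    [0,0,-0.02,0,0,0,-1],
    [0,0,-0.02,0,0,0,-0.4],
    [0,0,-0.02,0,0,0,-0.4],
    [0,0,-0.02,0,0,0,-0.3],
    [0,0,-0.02,0,0,0,-0.3],
    [0,0,-0.02,0,0,0,-0.3],
    [0,0,-0.02,0,0,0,-0.3],
  ],
)

```text
t: 14.4
tool_pos: [0.4925, 0.1263, 0.0161]
orientation: [-2.353, -2.082, -0.0]
force: [0.0, 0.1, 0.9]
opening: 0.0328
```

Request:
move_arm(
  series=[
    [0,0,-0.2,0,0,0,-0.3],
    [0,0,-0.5,0,0,0,-0.3],
    [0,0,-0.9,0,0,0,-0.3],
    [0,0,-1,0,0,0,-0.3],
    [0,0,-1,0,0,0,-0.3],
  ],
)

```text
t: 14.9
tool_pos: [0.4943, 0.1266, 0.1186]
orientation: [2.351, 2.08, 0.006]
force: [1.0, 1.3, -0.9]
opening: 0.0327
```

Run:
```python
from h import *
c=read_camera("wrist");s=st()
c=read_camera("wrist");cv2.imwrite("pics/w11.png",c["frame"][:,:,::-1])
a,b,e,bx=handle(c,.024);d=(a-b);print(a,b,e,np.degrees(np.arctan2(d[1],d[0])))
```

```text
t 14.95 p [0.493  0.1264 0.1165] R [[0.122, 0.993, 0.002], [0.993, -0.122, 0.0], [0.0, 0.002, -1.0]] F [0.25 0.81 0.1 ] T [-0.07  -0.041 -0.004] op 0.0325
[0.49109728 0.11315729 0.024     ] [0.50461066 0.2240065  0.024     ] [np.float64(0.11167097061134042), np.float64(0.01690982795426272), np.float64(0.1116765024528169), np.float64(0.018770680794741486)] -96.95050323839706
```

View pics/w11.png

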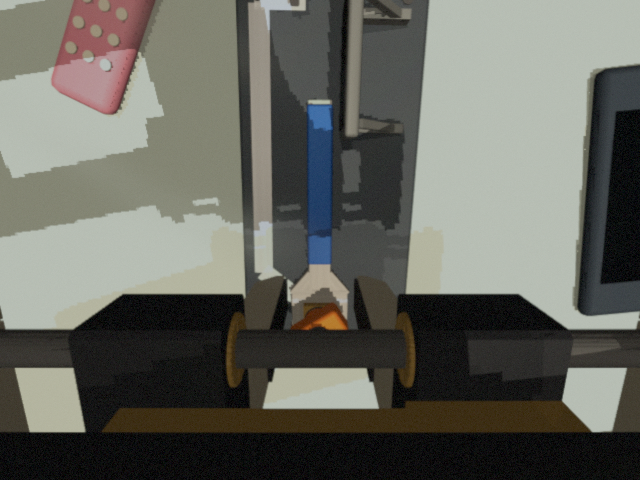

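Spanner rests at yaw 83° with its jaw computed at (0.4857, 0.0685), less than 1 mm from the stud. Now over the jam-nut bar, yawing to about 26°.

Request:
move_arm(
  series=[
    [-0.2,0,0,0,0,0.04,-0.15],
    [-0.4,0,0,0,0,0.08,-0.15],
    [-0.59,0,0,0,0,0.12,-0.15],
    [-0.59,0,0,0,0,0.16,-0.15],
    [-0.59,0,0,0,0,0.2,-0.15],
    [-0.59,0,0,0,0,0.24,-0.15],
    [-0.59,0,0,0,0,0.28,-0.15],
    [-0.59,0,0,0,0,0.317,-0.15],
  ],
)

```text
t: 15.8
tool_pos: [0.4836, 0.0677, 0.1135]
orientation: [-3.062, -0.697, 0.006]
force: [0.5, 0.5, -0.0]
opening: 0.0394
```

Request:
move_arm(
  series=[
    [0,0,0,0,0,0,-0.15],
    [0,0,0,0,0,0,-0.15],
    [0,0,0,0,0,0,-0.15],
  ],
)

```text
t: 16.1
tool_pos: [0.4847, 0.0677, 0.1152]
orientation: [-3.06, -0.71, 0.002]
force: [0.1, 0.2, 0.7]
opening: 0.0395
```

Run:
```python
from h import *
rel(26,0,.06)
c=read_camera("wrist");cv2.imwrite("pics/w12.png",c["frame"][:,:,::-1])
a=read_camera("top")["frame"];cv2.imwrite("pics/t12.png",cv2.resize(a[235:325,160:280],(800,600),interpolation=cv2.INTER_CUBIC)[:,:,::-1])
```

```text
t 16.1 p [0.4847 0.0677 0.1152] R [[0.898, 0.44, -0.002], [0.44, -0.898, -0.0], [-0.001, -0.001, -1.0]] F [0.1  0.21 0.72] T [-0.015 -0.013 -0.006] op 0.0395
yaw 26.109264593209655 tool shift [0.009 0.003 0.552] rz 0.0006070255178314178
dist along own x -0.0008127353254880202 lateral(+=standx) -0.00021328978778817066
```

View pics/w12.png

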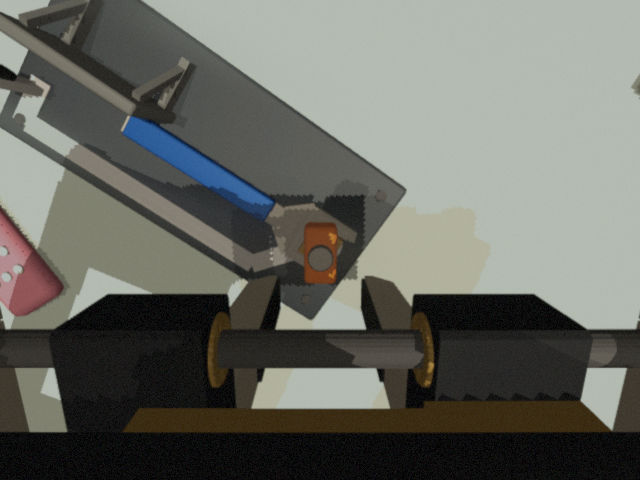

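View pics/t12.png

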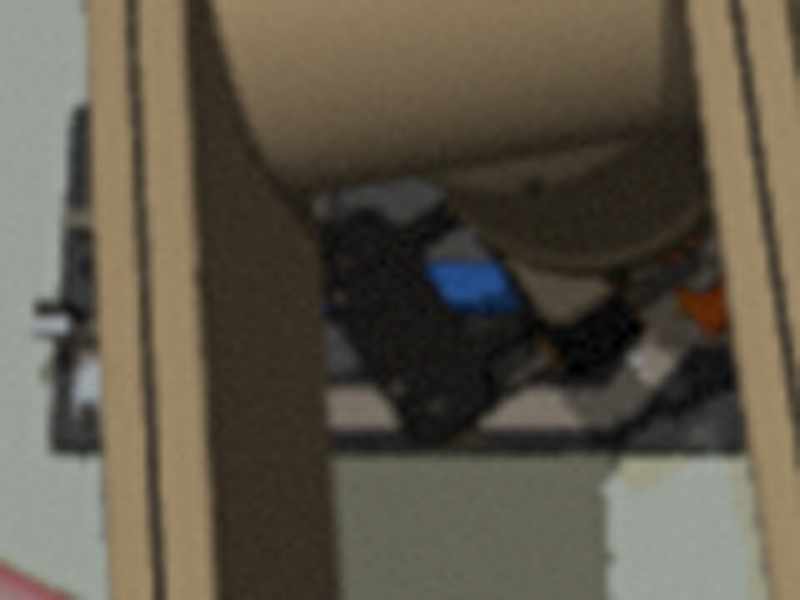

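The bar (cols 305–338) is centred and parallel to the fingers. Descending around it.

Request:
move_arm(
  series=[
    [0.01,0,0.3,0,0,0,-0.15],
    [0.01,0,0.55,0,0,0,-0.15],
    [0.01,0,0.75,0,0,0,-0.15],
    [0.01,0,0.85,0,0,0,-0.15],
    [0.01,0,0.88,0,0,0,-0.15],
    [0.01,0,0.88,0,0,0,-0.15],
    [0.01,0,0.88,0,0,0,-0.15],
    [0.01,0,0.88,0,0,0,-0.15],
  ],
)

```text
t: 17.0
tool_pos: [0.4872, 0.0682, 0.0294]
orientation: [3.061, 0.706, 0.003]
force: [1.1, 0.8, 0.5]
opening: 0.0397
```

Run:
```python
from h import *
for i in range(4): c=read_camera("wrist");s=st()
cv2.imwrite("pics/w13.png",c["frame"][:,:,::-1])
rel(26,0,.027)
```

```text
t 17.05 p [0.4871 0.0682 0.0292] R [[0.899, 0.438, 0.002], [0.438, -0.899, 0.0], [0.002, 0.001, -1.0]] F [ 0.24 -0.64 -0.14] T [-0.021 -0.011  0.015] op 0.0395
t 17.1 p [0.4869 0.0682 0.029 ] R [[0.899, 0.438, 0.002], [0.438, -0.899, 0.0], [0.001, 0.001, -1.0]] F [ 0.66 -0.2  -0.36] T [-0.012  0.014 -0.003] op 0.0396
t 17.15 p [0.4867 0.0682 0.0288] R [[0.899, 0.438, 0.001], [0.438, -0.899, 0.0], [0.001, 0.0, -1.0]] F [ 0.87 -0.26  0.45] T [-0.009 -0.039 -0.031] op 0.0396
t 17.2 p [0.4866 0.0682 0.0287] R [[0.899, 0.438, 0.001], [0.438, -0.899, 0.0], [0.001, 0.0, -1.0]] F [0.17 0.09 0.66] T [-0.016 -0.033 -0.015] op 0.0397
t 17.2 p [0.4866 0.0682 0.0287] R [[0.899, 0.438, 0.001], [0.438, -0.899, 0.0], [0.001, 0.0, -1.0]] F [0.17 0.09 0.66] T [-0.016 -0.033 -0.015] op 0.0397
yaw 25.96035651658181 tool shift [-0.011 -0.002  0.017] rz -0.00022024157454549393
dist along own x 0.0010850819303242307 lateral(+=standx) 0.00019559565650282312
```

View pics/w13.png

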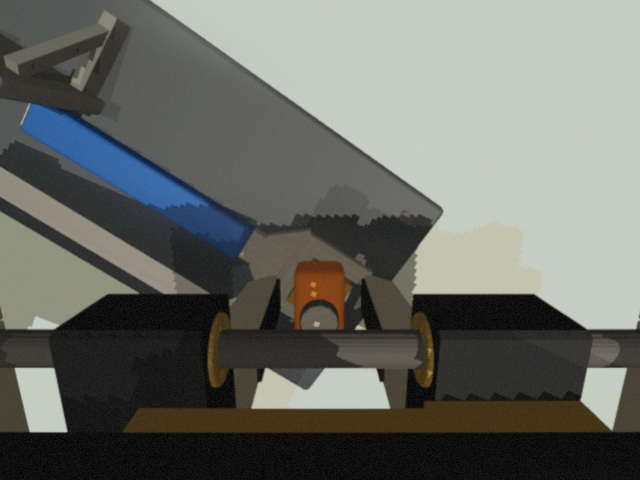

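Request:
move_arm(
  series=[
    [-0.01,0,0,0,0,0,-0.6],
    [-0.01,0,0,0,0,0,-1],
    [-0.01,0,0,0,0,0,-1],
    [-0.01,0,0,0,0,0,-1],
    [-0.01,0,0,0,0,0,-1],
    [-0.01,0,0,0,0,0,-1],
  ],
  squeeze=30,
)

```text
t: 17.8
tool_pos: [0.4851, 0.0679, 0.0281]
orientation: [-3.061, -0.706, 0.001]
force: [-2.2, 2.5, 1.8]
opening: 0.0215
```

```bash
cat >> h.py <<'E'
def tq(n=6):
    T=[];F=[];Y=[]
    for i in range(n):
        read_camera("wrist"); s=read_state(); T.append(s["wrist_torque"]);F.append(s["force"]);Rm=R.from_rotvec(s["orientation"]).as_matrix();Y.append(np.degrees(np.arctan2(Rm[1,0],Rm[0,0])))
    print("t",round(float(s["t"]),2),"T",np.mean(T,0).round(3),"Tz",np.array(T)[:,2].round(3),"F",np.mean(F,0).round(2),"yaw",np.round(Y,2),"p",np.round(s["tool_pos"],4),"op",round(float(s["opening"]),4))
E
python3 - <<'E'
from h import *
tq()
E
```

```text
t 18.1 T [ 0.542  0.531 -0.004] Tz [-0.028 -0.006  0.008  0.011 -0.012  0.005] F [-3.12  3.48  2.77] yaw [25.96 25.96 25.95 25.96 25.96 25.96] p [0.4851 0.0679 0.0281] op 0.0216
```

Bar gripped with about zero torque about the axis. Turning clockwise through the free part.

Request:
move_arm(
  series=[
    [0,0,0,0,0,0.02,-1],
    [0,0,0,0,0,0.04,-1],
    [0,0,0,0,0,0.065,-1],
    [0,0,0,0,0,0.09,-1],
    [0,0,0,0,0,0.11,-1],
    [0,0,0,0,0,0.13,-1],
    [0,0,0,0,0,0.13,-1],
    [0,0,0,0,0,0.13,-1],
  ],
)

```text
t: 18.9
tool_pos: [0.4851, 0.0679, 0.0281]
orientation: [-3.141, -0.073, 0.0]
force: [-3.3, 3.6, 3.9]
opening: 0.0215
```

Run:
```python
from h import *
tq(5);c=read_camera("wrist");cv2.imwrite("pics/w14.png",c["frame"][:,:,::-1])
```

```text
t 19.15 T [ 0.63   0.703 -0.032] Tz [ 0.004 -0.011 -0.041 -0.078 -0.035] F [-4.05  3.92  4.02] yaw [2.66 2.66 2.65 2.66 2.66] p [0.4851 0.0678 0.0281] op 0.0218
```

View pics/w14.png

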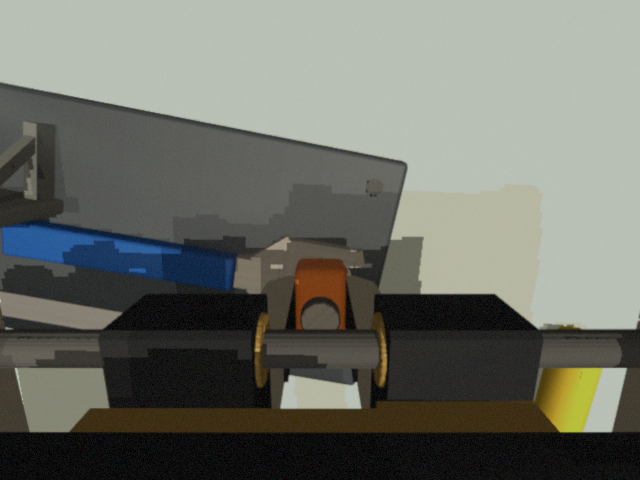

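Request:
move_arm(
  series=[
    [0,0,0,0,0,0.012,-1],
    [0,0,0,0,0,0.024,-1],
    [0,0,0,0,0,0.036,-1],
    [0,0,0,0,0,0.036,-1],
    [0,0,0,0,0,0.036,-1],
  ],
)

```text
t: 19.7
tool_pos: [0.4851, 0.0678, 0.0281]
orientation: [-3.14, 0.105, 0.0]
force: [-3.6, 2.9, 4.4]
opening: 0.0221
```

Run:
```python
from h import *
tq(5)
```

```text
t 19.95 T [ 0.633  0.718 -0.025] Tz [-0.036  0.004 -0.049 -0.016 -0.026] F [-3.56  3.33  4.33] yaw [-3.82 -3.82 -3.82 -3.82 -3.82] p [0.4851 0.0678 0.0281] op 0.0214
```

Request:
move_arm(
  series=[
    [0,0,0,0,0,0.005,-1],
    [0,0,0,0,0,0.01,-1],
    [0,0,0,0,0,0.01,-1],
    [0,0,0,0,0,0.01,-1],
  ],
)

```text
t: 20.35
tool_pos: [0.4851, 0.0678, 0.0281]
orientation: [-3.138, 0.154, 0.001]
force: [-3.4, 3.3, 4.5]
opening: 0.0218
```

Run:
```python
from h import *
tq(5)
```

```text
t 20.6 T [ 0.622  0.735 -0.008] Tz [-0.011 -0.007  0.03   0.002 -0.056] F [-3.7   3.17  4.09] yaw [-5.62 -5.62 -5.62 -5.62 -5.62] p [0.4851 0.0678 0.0281] op 0.0219
```

Request:
move_arm(
  series=[
    [0,0,0,0,0,0.004,-1],
    [0,0,0,0,0,0.008,-1],
    [0,0,0,0,0,0.008,-1],
    [0,0,0,0,0,0.008,-1],
  ],
)

```text
t: 21.0
tool_pos: [0.4851, 0.0678, 0.0281]
orientation: [-3.136, 0.193, 0.0]
force: [-4.4, 2.4, 4.6]
opening: 0.0219
```

Run:
```python
from h import *
tq(6)
```

```text
t 21.3 T [0.621 0.754 0.059] Tz [0.047 0.047 0.088 0.053 0.06  0.056] F [-3.67  3.12  3.97] yaw [-7.05 -7.06 -7.06 -7.05 -7.06 -7.06] p [0.4851 0.0678 0.0281] op 0.0218
```

Request:
move_arm(
  series=[
    [0,0,0,0,0,0.003,-1],
    [0,0,0,0,0,0.006,-1],
    [0,0,0,0,0,0.006,-1],
    [0,0,0,0,0,0.006,-1],
  ],
)

```text
t: 21.7
tool_pos: [0.4851, 0.0678, 0.0281]
orientation: [-3.134, 0.223, 0.001]
force: [-4.8, 3.0, 4.6]
opening: 0.0218
```

Run:
```python
from h import *
tq(6)
```

```text
t 22.0 T [0.614 0.733 0.065] Tz [0.087 0.113 0.047 0.024 0.061 0.061] F [-3.66  2.79  3.85] yaw [-8.14 -8.13 -8.13 -8.14 -8.14 -8.13] p [0.4851 0.0678 0.0281] op 0.0221
```

Torque plateau of about 0.08: the stop nut is being dragged through the spanner play. Continuing in small steps.

Request:
move_arm(
  series=[
    [0,0,0,0,0,0.002,-1],
    [0,0,0,0,0,0.005,-1],
    [0,0,0,0,0,0.005,-1],
    [0,0,0,0,0,0.005,-1],
  ],
)

```text
t: 22.4
tool_pos: [0.4851, 0.0678, 0.0281]
orientation: [-3.132, 0.248, 0.001]
force: [-4.1, 2.5, 4.0]
opening: 0.0217
```

Run:
```python
from h import *
tq(6)
```

```text
t 22.7 T [0.595 0.739 0.116] Tz [0.098 0.109 0.109 0.09  0.145 0.143] F [-3.73  3.04  4.45] yaw [-9.05 -9.05 -9.05 -9.05 -9.05 -9.05] p [0.4851 0.0678 0.0281] op 0.0212
```

Request:
move_arm(
  series=[
    [0,0,0,0,0,0.002,-1],
    [0,0,0,0,0,0.004,-1],
    [0,0,0,0,0,0.004,-1],
    [0,0,0,0,0,0.004,-1],
  ],
)

```text
t: 23.1
tool_pos: [0.4851, 0.0678, 0.0281]
orientation: [-3.13, 0.268, 0.001]
force: [-4.3, 2.9, 4.4]
opening: 0.0217
```

Run:
```python
from h import *
tq(6);c=read_camera("wrist");cv2.imwrite("pics/w15.png",c["frame"][:,:,::-1])
```

```text
t 23.4 T [0.601 0.775 0.085] Tz [0.045 0.064 0.074 0.147 0.039 0.142] F [-4.1   3.07  3.9 ] yaw [-9.77 -9.77 -9.77 -9.77 -9.77 -9.77] p [0.4851 0.0678 0.0281] op 0.0217
```

View pics/w15.png

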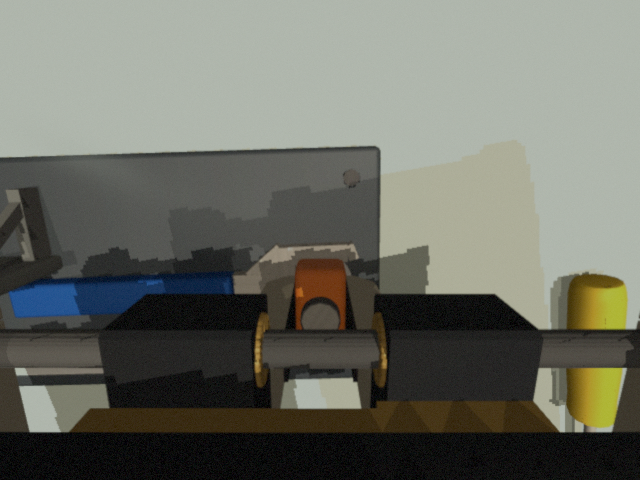

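Request:
move_arm(
  series=[
    [0,0,0,0,0,0.002,-1],
    [0,0,0,0,0,0.005,-1],
    [0,0,0,0,0,0.005,-1],
    [0,0,0,0,0,0.005,-1],
  ],
)

```text
t: 23.85
tool_pos: [0.4851, 0.0678, 0.0281]
orientation: [-3.128, 0.292, 0.001]
force: [-3.4, 3.6, 3.7]
opening: 0.0217
```

Run:
```python
from h import *
tq(6)
```

```text
t 24.15 T [0.585 0.759 0.103] Tz [0.099 0.16  0.123 0.089 0.072 0.073] F [-3.84  3.36  4.15] yaw [-10.67 -10.68 -10.67 -10.67 -10.67 -10.67] p [0.4851 0.0678 0.0281] op 0.0216
```

Request:
move_arm(
  series=[
    [0,0,0,0,0,0.002,-1],
    [0,0,0,0,0,0.004,-1],
    [0,0,0,0,0,0.004,-1],
    [0,0,0,0,0,0.004,-1],
  ],
)

```text
t: 24.55
tool_pos: [0.4851, 0.0678, 0.0281]
orientation: [3.126, -0.312, -0.001]
force: [-3.6, 3.0, 3.4]
opening: 0.0223
```

Run:
```python
from h import *
tq(6)
```

```text
t 24.85 T [0.597 0.759 0.089] Tz [0.08  0.067 0.088 0.096 0.103 0.099] F [-4.19  2.99  4.26] yaw [-11.39 -11.39 -11.39 -11.39 -11.39 -11.39] p [0.4851 0.0678 0.0281] op 0.0217
```

Request:
move_arm(
  series=[
    [0,0,0,0,0,0.002,-1],
    [0,0,0,0,0,0.004,-1],
    [0,0,0,0,0,0.004,-1],
    [0,0,0,0,0,0.004,-1],
  ],
)

```text
t: 25.25
tool_pos: [0.4851, 0.0678, 0.0281]
orientation: [3.124, -0.331, -0.001]
force: [-4.9, 3.4, 4.4]
opening: 0.0215
```

Run:
```python
from h import *
tq(6);c=read_camera("wrist");cv2.imwrite("pics/w16.png",c["frame"][:,:,::-1])
```

```text
t 25.55 T [0.586 0.753 0.145] Tz [0.143 0.118 0.127 0.161 0.199 0.125] F [-3.56  3.39  4.43] yaw [-12.11 -12.11 -12.11 -12.11 -12.11 -12.11] p [0.4851 0.0678 0.0281] op 0.0217
```

View pics/w16.png

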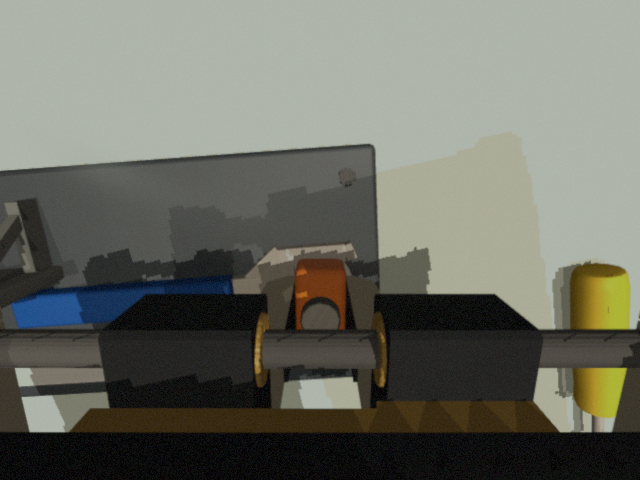

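Torque is rising now, so I'm using finer steps.

Request:
move_arm(
  series=[
    [0,0,0,0,0,0.001,-1],
    [0,0,0,0,0,0.002,-1],
    [0,0,0,0,0,0.002,-1],
  ],
)

```text
t: 25.9
tool_pos: [0.4851, 0.0677, 0.0281]
orientation: [3.123, -0.341, -0.001]
force: [-4.1, 2.9, 4.5]
opening: 0.0219
```

Run:
```python
from h import *
tq(6)
```

```text
t 26.2 T [0.591 0.772 0.15 ] Tz [0.16  0.153 0.184 0.135 0.147 0.124] F [-3.97  3.32  4.15] yaw [-12.47 -12.47 -12.47 -12.47 -12.46 -12.47] p [0.4851 0.0678 0.0281] op 0.0218
```

Request:
move_arm(
  series=[
    [0,0,0,0,0,0.001,-1],
    [0,0,0,0,0,0.002,-1],
    [0,0,0,0,0,0.002,-1],
  ],
)

```text
t: 26.5
tool_pos: [0.4851, 0.0678, 0.0281]
orientation: [3.122, -0.351, -0.001]
force: [-4.0, 2.5, 4.4]
opening: 0.0218
```

Run:
```python
from h import *
tq(6)
```

```text
t 26.8 T [0.584 0.746 0.173] Tz [0.143 0.199 0.147 0.168 0.195 0.184] F [-4.28  2.67  4.54] yaw [-12.83 -12.82 -12.83 -12.82 -12.82 -12.82] p [0.4851 0.0678 0.0281] op 0.0217
```

Request:
move_arm(
  series=[
    [0,0,0,0,0,0.002,-1],
    [0,0,0,0,0,0.003,-1],
    [0,0,0,0,0,0.003,-1],
  ],
)

```text
t: 27.1
tool_pos: [0.4851, 0.0678, 0.0281]
orientation: [3.12, -0.366, -0.001]
force: [-3.6, 3.4, 5.2]
opening: 0.0218
```

Run:
```python
from h import *
tq(6)
```

```text
t 27.4 T [0.593 0.749 0.204] Tz [0.245 0.17  0.227 0.236 0.18  0.169] F [-3.99  3.17  4.22] yaw [-13.36 -13.36 -13.36 -13.36 -13.36 -13.36] p [0.4851 0.0678 0.0281] op 0.0217
```

Request:
move_arm(
  series=[
    [0,0,0,0,0,0.002,-1],
    [0,0,0,0,0,0.003,-1],
    [0,0,0,0,0,0.003,-1],
  ],
)

```text
t: 27.7
tool_pos: [0.4851, 0.0678, 0.0281]
orientation: [3.118, -0.38, -0.001]
force: [-4.6, 3.2, 4.0]
opening: 0.022
```

Run:
```python
from h import *
tq(6)
```

```text
t 28.0 T [0.613 0.74  0.239] Tz [0.22  0.243 0.263 0.239 0.203 0.264] F [-4.22  3.16  3.98] yaw [-13.9 -13.9 -13.9 -13.9 -13.9 -13.9] p [0.4851 0.0678 0.0281] op 0.0217
```

Request:
move_arm(
  series=[
    [0,0,0,0,0,0.002,-1],
    [0,0,0,0,0,0.004,-1],
    [0,0,0,0,0,0.004,-1],
  ],
)

```text
t: 28.3
tool_pos: [0.4851, 0.0678, 0.0281]
orientation: [3.116, -0.4, -0.001]
force: [-4.2, 2.9, 4.8]
opening: 0.0218
```

Run:
```python
from h import *
tq(6)
```

```text
t 28.6 T [0.6   0.788 0.254] Tz [0.287 0.221 0.281 0.218 0.262 0.254] F [-3.94  3.07  4.17] yaw [-14.62 -14.62 -14.62 -14.62 -14.62 -14.62] p [0.4851 0.0678 0.0281] op 0.0217
```

Request:
move_arm(
  series=[
    [0,0,0,0,0,0.001,-1],
    [0,0,0,0,0,0.002,-1],
    [0,0,0,0,0,0.002,-1],
  ],
)

```text
t: 28.9
tool_pos: [0.4851, 0.0678, 0.0281]
orientation: [3.115, -0.41, -0.0]
force: [-4.2, 3.4, 4.8]
opening: 0.0216
```

Run:
```python
from h import *
tq(8);c=read_camera("wrist");cv2.imwrite("pics/w17.png",c["frame"][:,:,::-1])
```

```text
t 29.3 T [0.604 0.767 0.228] Tz [0.199 0.247 0.232 0.249 0.225 0.255 0.22  0.193] F [-4.02  3.06  4.24] yaw [-14.98 -14.98 -14.98 -14.98 -14.98 -14.98 -14.98 -14.98] p [0.4851 0.0678 0.0281] op 0.0221
```

View pics/w17.png

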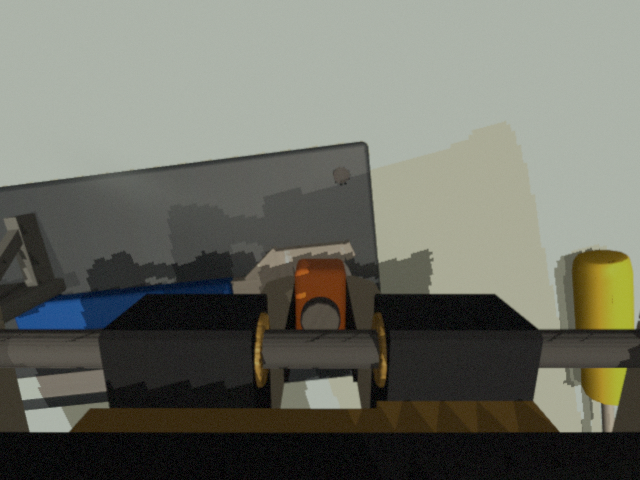

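Torque stalled at about 0.24, so the bar is probably creeping in the pads. Back off 1°, grip harder, then retighten.

Request:
move_arm(
  series=[
    [0,0,0,0,0,-0.005,-1],
    [0,0,0,0,0,-0.005,-1],
    [0,0,0,0,0,-0.005,-1],
    [0,0,0,0,0,-0.005,-1],
    [0,0,0,0,0,-0.005,-1],
  ],
  squeeze=55,
)

```text
t: 29.85
tool_pos: [0.4851, 0.0678, 0.0281]
orientation: [3.118, -0.385, -0.001]
force: [-4.6, 3.3, 2.8]
opening: 0.022
```

Run:
```python
from h import *
tq(6)
```

```text
t 30.15 T [0.575 0.769 0.037] Tz [0.015 0.022 0.055 0.039 0.062 0.029] F [-3.8   2.99  4.49] yaw [-14.1 -14.1 -14.1 -14.1 -14.1 -14.1] p [0.4851 0.0677 0.0281] op 0.0215
```

Request:
move_arm(
  series=[
    [0,0,0,0,0,0.002,-1],
    [0,0,0,0,0,0.002,-1],
    [0,0,0,0,0,0.002,-1],
  ],
)

```text
t: 30.45
tool_pos: [0.4851, 0.0677, 0.0281]
orientation: [3.117, -0.395, -0.001]
force: [-3.8, 2.9, 3.9]
opening: 0.0213
```

Run:
```python
from h import *
tq(6)
```

```text
t 30.75 T [0.587 0.777 0.146] Tz [0.155 0.103 0.198 0.116 0.165 0.138] F [-3.81  3.14  4.15] yaw [-14.45 -14.45 -14.45 -14.44 -14.45 -14.45] p [0.4851 0.0677 0.0281] op 0.0216
```

Request:
move_arm(
  series=[
    [0,0,0,0,0,0.002,-1],
    [0,0,0,0,0,0.002,-1],
    [0,0,0,0,0,0.002,-1],
  ],
)

```text
t: 31.05
tool_pos: [0.4851, 0.0678, 0.0281]
orientation: [3.115, -0.405, -0.001]
force: [-4.1, 3.6, 5.1]
opening: 0.0214
```

Run:
```python
from h import *
tq(8)
```

```text
t 31.45 T [0.566 0.778 0.217] Tz [0.282 0.236 0.166 0.194 0.245 0.205 0.2   0.208] F [-4.21  3.26  4.36] yaw [-14.8 -14.8 -14.8 -14.8 -14.8 -14.8 -14.8 -14.8] p [0.4851 0.0678 0.0281] op 0.0214
```

Request:
move_arm(
  series=[
    [0,0,0,0,0,0.001,-1],
    [0,0,0,0,0,0.001,-1],
    [0,0,0,0,0,0.001,-1],
  ],
)

```text
t: 31.75
tool_pos: [0.4851, 0.0678, 0.0281]
orientation: [3.115, -0.41, -0.001]
force: [-4.5, 4.8, 4.3]
opening: 0.0216
```

Run:
```python
from h import *
tq(8)
```

```text
t 32.15 T [0.595 0.768 0.257] Tz [0.216 0.291 0.263 0.257 0.265 0.259 0.266 0.239] F [-3.79  2.79  4.31] yaw [-14.98 -14.98 -14.98 -14.98 -14.98 -14.98 -14.98 -14.98] p [0.4851 0.0678 0.0281] op 0.0214
```

Request:
move_arm(
  series=[
    [0,0,0,0,0,0.0015,-1],
    [0,0,0,0,0,0.0015,-1],
    [0,0,0,0,0,0.0015,-1],
  ],
)

```text
t: 32.45
tool_pos: [0.4851, 0.0677, 0.0281]
orientation: [3.114, -0.417, -0.001]
force: [-3.8, 2.5, 4.5]
opening: 0.022
```

Run:
```python
from h import *
tq(8)
```

```text
t 32.85 T [0.585 0.75  0.244] Tz [0.22  0.235 0.248 0.277 0.225 0.212 0.293 0.241] F [-4.23  2.96  4.28] yaw [-15.24 -15.25 -15.25 -15.25 -15.25 -15.25 -15.25 -15.25] p [0.4851 0.0678 0.0281] op 0.0215
```

Request:
move_arm(
  series=[
    [0,0,0,0,0,0.001,-1],
    [0,0,0,0,0,0.001,-1],
    [0,0,0,0,0,0.001,-1],
  ],
)

```text
t: 33.15
tool_pos: [0.4851, 0.0678, 0.0281]
orientation: [3.113, -0.422, -0.001]
force: [-5.0, 2.7, 4.1]
opening: 0.0217
```

Run:
```python
from h import *
tq(8)
```

```text
t 33.55 T [0.565 0.788 0.259] Tz [0.223 0.292 0.308 0.261 0.215 0.234 0.288 0.254] F [-4.18  2.87  4.11] yaw [-15.43 -15.43 -15.43 -15.43 -15.43 -15.43 -15.43 -15.43] p [0.4851 0.0677 0.0281] op 0.0214
```

Run:
```python
from h import *
c=read_camera("wrist");s=st()
f=c["frame"];cv2.imwrite("pics/w18.png",cv2.resize(f[180:345,0:400],(800,330),interpolation=cv2.INTER_CUBIC)[:,:,::-1])
hsv=cv2.cvtColor(f,cv2.COLOR_RGB2HSV);m=cv2.inRange(hsv,(105,120,30),(125,255,255))
P=[]
for u in range(40,225,6):
    v=np.where(m[200:295,u])[0]
    if len(v): P.append([u,200+v[0]-.5])
P=np.array(P);W=cast(c,P,.024);pp=np.polyfit(W[:,1],W[:,0],1);res=W[:,0]-np.polyval(pp,W[:,1]);k=abs(res)<.0015;pp=np.polyfit(W[k,1],W[k,0],1)
print("handle edge yaw",90-np.degrees(np.arctan(pp[0])),len(P),k.sum(),abs(res).max())
# distance of that edge from stud (should be 9mm)
n=np.array([1,-pp[0]])/np.hypot(1,pp[0]);print("edge off stud",(np.array([np.polyval(pp,.1),.1])-np.array([.4851,.0678]))@n, "handle span y",W[:,1].min(),W[:,1].max())
g=cv2.cvtColor(f,cv2.COLOR_RGB2GRAY);P=[]
for u in range(20,350,10):
    r=g[120:200,u].astype(int);j=np.argmin(np.diff(r));P.append([u,120.5+j])
W=cast(c,P,.012);pp=np.polyfit(W[:,1],W[:,0],1);print("deck rear edge yaw",90-np.degrees(np.arctan(pp[0])))
m=cv2.inRange(hsv,(3,140,40),(16,255,255))[255:300,280:360]
for r in (10,20,30):
    x=np.where(m[r])[0];print(r+255,280+x.min(),280+x.max())
```

```text
t 33.6 p [0.4851 0.0678 0.0281] R [[0.964, -0.266, -0.0], [-0.266, -0.964, -0.0], [-0.0, 0.0, -1.0]] F [-4.81  3.26  4.39] T [0.613 0.755 0.246] op 0.0213
handle edge yaw 80.85753589486846 26 26 0.00045819547816250417
edge off stud 0.011475981281979871 handle span y 0.1144011461081294 0.19061989552516864
deck rear edge yaw 81.93058662398658
265 297 343
275 294 345
285 294 345
```

View pics/w18.png

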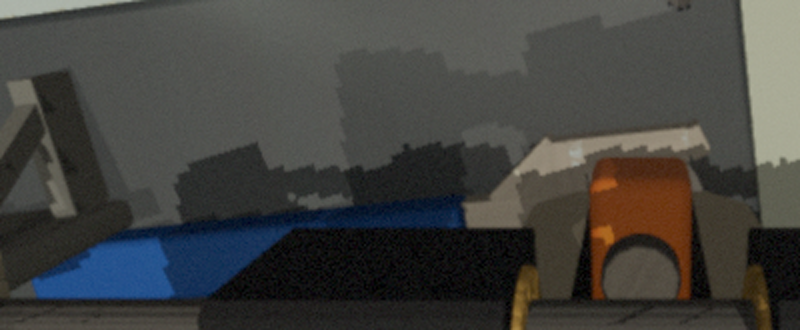

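Run:
```python
from h import *
now=read_camera("wrist")["frame"]
def edges(f):
    g=f[:,:,0].astype(float)-f[:,:,2].astype(float); out=[]
    for v in range(268,298,2):
        r=g[v,285:355]; t=25
        i=np.where(r>t)[0]; a,b=i[0],i[-1]
        L=285+a-(r[a]-t)/(r[a]-r[a-1]); Rr=285+b+(r[b]-t)/(r[b]-r[b+1]); out.append((v,L,Rr))
    return np.array(out)
for n in ["w14","w15","w16","w17","now"]:
    f=now if n=="now" else cv2.imread(f"pics/{n}.png")[:,:,::-1]
    e=edges(f); c=(e[:,1]+e[:,2])/2; p=np.polyfit(e[:,0],e[:,1],1);q=np.polyfit(e[:,0],e[:,2],1)
    print(n,"center slope",np.polyfit(e[:,0],c,1).round(4),"L",p.round(4)[0],"R",q.round(4)[0],"mean",c.mean().round(2))
tq(2)
```

```text
w14 center slope [-3.720000e-02  3.306412e+02] L -0.0051 R -0.0693 mean 320.15
w15 center slope [-4.900000e-03  3.212658e+02] L -0.022 R 0.0121 mean 319.88
w16 center slope [-6.2000e-03  3.2169e+02] L -0.0249 R 0.0124 mean 319.93
w17 center slope [8.3000e-03 3.1749e+02] L -0.0074 R 0.024 mean 319.83
now center slope [5.400000e-03 3.182978e+02] L -0.0074 R 0.0182 mean 319.82
t 33.75 T [0.596 0.789 0.227] Tz [0.195 0.26 ] F [-4.4   2.6   4.46] yaw [-15.43 -15.43] p [0.4851 0.0678 0.0281] op 0.0217
```

Request:
move_arm(
  series=[
    [0,0,0,0,0,0.001,-1],
    [0,0,0,0,0,0.002,-1],
    [0,0,0,0,0,0.003,-1],
    [0,0,0,0,0,0.003,-1],
  ],
  squeeze=60,
)

```text
t: 34.15
tool_pos: [0.4851, 0.0678, 0.0281]
orientation: [3.111, -0.436, -0.001]
force: [-3.0, 2.1, 4.0]
opening: 0.0215
```

Run:
```python
from h import *
tq(8)
```

```text
t 34.55 T [0.582 0.77  0.294] Tz [0.263 0.225 0.266 0.323 0.342 0.317 0.336 0.276] F [-4.22  2.72  4.52] yaw [-15.97 -15.96 -15.97 -15.96 -15.96 -15.96 -15.96 -15.96] p [0.4851 0.0677 0.0281] op 0.0216
```

Request:
move_arm(
  series=[
    [0,0,0,0,0,0.002,-1],
    [0,0,0,0,0,0.003,-1],
    [0,0,0,0,0,0.003,-1],
  ],
)

```text
t: 34.85
tool_pos: [0.4851, 0.0677, 0.0281]
orientation: [3.109, -0.451, -0.001]
force: [-4.2, 3.3, 3.4]
opening: 0.0212
```

Run:
```python
from h import *
tq(8)
```

```text
t 35.25 T [0.579 0.787 0.36 ] Tz [0.36  0.37  0.299 0.342 0.349 0.411 0.398 0.353] F [-3.79  2.99  4.31] yaw [-16.5 -16.5 -16.5 -16.5 -16.5 -16.5 -16.5 -16.5] p [0.4851 0.0677 0.0281] op 0.0217
```

Torque is now about 0.36–0.38 N·m: the jam nut has bitten. Unloading to near zero torque, then opening.

Request:
move_arm(
  series=[
    [0,0,0,0,0,-0.004,-1],
    [0,0,0,0,0,-0.007,-1],
    [0,0,0,0,0,-0.007,-1],
    [0,0,0,0,0,-0.007,-1],
  ],
)

```text
t: 35.65
tool_pos: [0.4851, 0.0677, 0.0281]
orientation: [3.114, -0.417, -0.001]
force: [-4.5, 2.2, 3.8]
opening: 0.0217
```

Run:
```python
from h import *
tq(5)
```

```text
t 35.9 T [0.555 0.76  0.072] Tz [0.071 0.038 0.038 0.095 0.119] F [-4.11  2.83  4.09] yaw [-15.26 -15.26 -15.26 -15.26 -15.26] p [0.4851 0.0678 0.0281] op 0.0214
```

Near zero. Opening and rising.

Request:
move_arm(
  series=[
    [0,0,0,0,0,0,-0.15],
    [0,0,0,0,0,0,-0.15],
    [0,0,0,0,0,0,-0.15],
    [0,0,0,0,0,0,-0.15],
    [0,0,-0.2,0,0,0,-0.15],
    [0,0,-0.5,0,0,0,-0.15],
    [0,0,-0.85,0,0,0,-0.15],
    [0,0,-0.9,0,0,0,-0.15],
  ],
)

```text
t: 36.7
tool_pos: [0.4884, 0.0677, 0.123]
orientation: [-3.112, 0.419, -0.012]
force: [1.0, 0.2, 0.3]
opening: 0.0395
```

Run:
```python
from h import *
for i in range(4): c=read_camera("wrist")
rel(81,.0588,.11)
cv2.imwrite("pics/w19.png",c["frame"][:,:,::-1])
a,b,e,bx=handle(c,.024);d=a-b;print(a,b,e,np.degrees(np.arctan2(d[1],d[0])))
hsv=cv2.cvtColor(c["frame"],cv2.COLOR_RGB2HSV);m=cv2.inRange(hsv,(3,140,60),(16,255,255));k_,l,s_,ce=cv2.connectedComponentsWithStats(m);i=1+np.argmax(s_[1:,4]);ys,xs=np.where(l==i);h=cv2.minAreaRect(np.c_[xs,ys].astype(np.float32));b=cast(c,cv2.boxPoints(h),.05);print([(np.degrees(np.arctan2(*(b[(j+1)%4]-b[j])[[1,0]])),np.linalg.norm(b[(j+1)%4]-b[j])) for j in range(4)])
```

```text
t 36.9 p [0.4846 0.0676 0.117 ] R [[0.964, -0.265, -0.001], [-0.265, -0.964, -0.0], [-0.001, 0.0, -1.0]] F [-0.19  0.8   0.25] T [-0.007 -0.013  0.027] op 0.0397
yaw -15.354821406604028 tool shift [-0.057 -0.589  0.07 ] rz -0.5353045633700224
dist along own x -0.0007694194657932225 lateral(+=standx) 0.00047676355019653986
[0.51070621 0.22369973 0.024     ] [0.49281307 0.11234802 0.024     ] [np.float64(0.11178936825970945), np.float64(0.019323655088506194), np.float64(0.1137710913479097), np.float64(0.01974881890429412)] 80.87116434783707
[(np.float64(-103.62968620956538), np.float64(0.020868711466734267)), (np.float64(166.8865947506214), np.float64(0.041827100224752375)), (np.float64(76.4375917094349), np.float64(0.02175390068752663)), (np.float64(-14.325514497694714), np.float64(0.04185403251671486))]
```

View pics/w19.png

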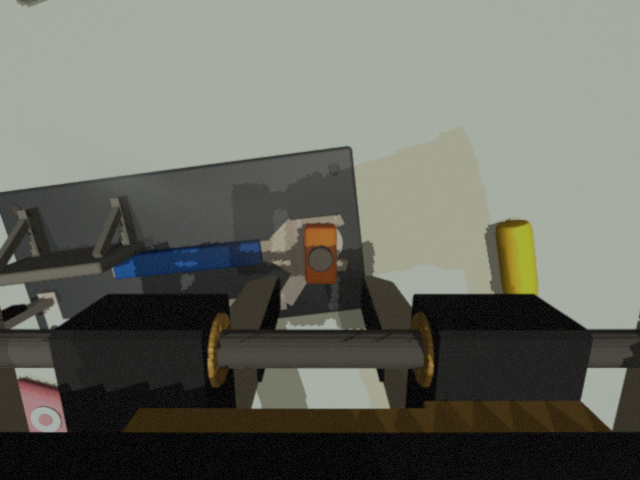

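Bar stays at about -14°, spanner still seated (yaw 80.9°, touching the backrest). Now regripping the spanner, biased slightly away from the backrest.

Request:
move_arm(
  series=[
    [0,-0.1,0,0,0,-0.045,-0.3],
    [-0.02,-0.2,0,0,0,-0.09,-0.3],
    [-0.03,-0.3,0,0,0,-0.135,-0.3],
    [-0.05,-0.4,0,0,0,-0.18,-0.3],
    [-0.06,-0.5,0,0,0,-0.225,-0.3],
    [-0.06,-0.59,0,0,0,-0.27,-0.3],
    [-0.06,-0.59,0,0,0,-0.315,-0.3],
    [-0.06,-0.59,0,0,0,-0.36,-0.3],
  ],
)

```text
t: 37.7
tool_pos: [0.4937, 0.1263, 0.1158]
orientation: [-2.848, -1.323, 0.006]
force: [-0.3, -0.8, 0.7]
opening: 0.0328
```

Request:
move_arm(
  series=[
    [0,0,0,0,0,-0.045,-0.3],
    [0,0,0,0,0,-0.09,-0.3],
    [0,0,0,0,0,-0.135,-0.3],
    [0,0,0,0,0,-0.177,-0.3],
    [0,0,0,0,0,-0.177,-0.3],
    [0,0,0,0,0,-0.177,-0.3],
    [0,0,0,0,0,-0.177,-0.3],
  ],
)

```text
t: 38.4
tool_pos: [0.4946, 0.1261, 0.1173]
orientation: [-2.386, -2.042, 0.002]
force: [-0.3, 0.2, -0.4]
opening: 0.0328
```

```bash
sed -i 's/STUD=.*/STUD=np.array([.4851,.0678])/' h.py
python3 - <<'E'
from h import *
for i in range(2): c=read_camera("wrist")
s=rel(81.2,.0595,.0155); c=read_camera("wrist")
cv2.imwrite("pics/w20.png",c["frame"][:,:,::-1])
a,b,e,bx=handle(c,.024);d=a-b;print(a,b,e,np.degrees(np.arctan2(d[1],d[0])))
Rm=R.from_rotvec(s["orientation"]).as_matrix();print([(Rm.T@(p-s["tool_pos"])).round(4) for p in (a,b)])
E
```

```text
t 38.5 p [0.4949 0.1262 0.1178] R [[0.153, 0.988, -0.001], [0.988, -0.153, -0.0], [-0.0, -0.001, -1.0]] F [ 1.24 -0.31  0.33] T [-0.021 -0.07  -0.018] op 0.0324
yaw 81.1931207819318 tool shift [ 0.003 -0.007  1.023] rz -3.821787815670379e-05
dist along own x 0.05919335981260777 lateral(+=standx) 0.0007692668075302607
[0.50994583 0.22410831 0.024     ] [0.49301412 0.11409986 0.024     ] [np.float64(0.017661704651400902), np.float64(0.11130321161031237), np.float64(0.01959495739185396), np.float64(0.11131283530721939)] 81.25010686086492
[array([ 0.0991, -0.0001,  0.0938]), array([-0.0122,  0.    ,  0.0938])]
```

View pics/w20.png

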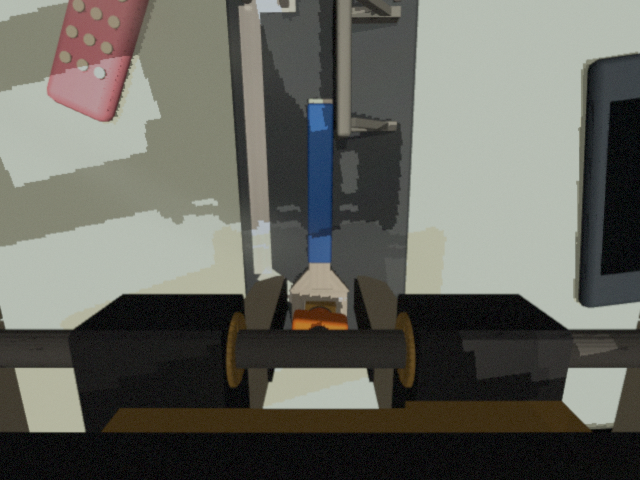

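Request:
move_arm(
  series=[
    [0,-0.01,0.3,0,0,0,-0.3],
    [0,-0.01,0.6,0,0,0,-0.3],
    [0,-0.01,0.85,0,0,0,-0.3],
    [0,-0.01,0.97,0,0,0,-0.3],
    [0,-0.01,1,0,0,0,-0.3],
    [0,-0.01,1,0,0,0,-0.3],
    [0,-0.01,1,0,0,0,-0.3],
    [0,-0.01,1,0,0,0,-0.3],
  ],
)

```text
t: 39.35
tool_pos: [0.4954, 0.1266, 0.0196]
orientation: [2.383, 2.046, 0.003]
force: [0.7, 0.2, 0.2]
opening: 0.0324
```

Run:
```python
from h import *
for i in range(4): c=read_camera("wrist")
rel(81.2,.0595,.0155)
```

```text
t 39.55 p [0.4946 0.1264 0.0188] R [[0.151, 0.989, 0.001], [0.989, -0.151, 0.0], [0.0, 0.001, -1.0]] F [ 0.04 -0.28 -0.37] T [-0.047 -0.095  0.004] op 0.0325
yaw 81.30418904039688 tool shift [ 0.001 -0.004  0.033] rz 0.0005788280022048614
dist along own x 0.05940685537659937 lateral(+=standx) 0.0005410116604874296
```

Request:
move_arm(
  series=[
    [0,-0.01,0.025,0,0,0,-0.3],
    [0,-0.01,0.025,0,0,0,-0.3],
    [0,-0.01,0.025,0,0,0,-0.3],
    [0,-0.01,0.025,0,0,0,-0.6],
    [0,-0.01,0.025,0,0,0,-1],
    [0,-0.01,0.025,0,0,0,-1],
    [0,-0.01,0.025,0,0,0,-1],
    [0,-0.01,0.025,0,0,0,-1],
  ],
  squeeze=15,
)

```text
t: 40.35
tool_pos: [0.4935, 0.1265, 0.0157]
orientation: [2.383, 2.046, 0.001]
force: [3.6, 0.3, -2.0]
opening: 0.018
```

Run:
```python
from h import *
tq(4);rel(81.2,.0595,.0155)
```

```text
t 40.55 T [-0.029 -0.643  0.056] Tz [ 0.117  0.064 -0.002  0.046] F [ 2.98 -0.07 -2.07] yaw [81.31 81.31 81.31 81.31] p [0.4935 0.1266 0.0158] op 0.0177
t 40.55 p [0.4935 0.1266 0.0158] R [[0.151, 0.989, 0.001], [0.989, -0.151, 0.0], [0.0, 0.001, -1.0]] F [ 3.58  0.39 -1.83] T [ 0.027 -0.696  0.046] op 0.0177
yaw 81.30859374415184 tool shift [0.002 0.007 0.003] rz 0.0006032985786212919
dist along own x 0.05934977753331179 lateral(+=standx) -0.0006150732086191397
```

Gripped, with the spanner drawn slightly away from the backrest. Sliding it off along the stand's +y.

Request:
move_arm(
  series=[
    [0.03,-0.005,-0.01,0,0,0,-1],
    [0.08,-0.01,-0.015,0,0,0,-1],
    [0.15,-0.012,-0.015,0,0,0,-1],
    [0.23,-0.015,-0.015,0,0,0,-1],
    [0.32,-0.02,-0.015,0,0,0,-1],
    [0.42,-0.02,-0.015,0,0,0,-1],
    [0.48,-0.02,-0.015,0,0,0,-1],
    [0.5,-0.02,-0.015,0,0,0,-1],
  ],
  squeeze=30,
)

```text
t: 41.35
tool_pos: [0.4981, 0.177, 0.0167]
orientation: [-2.382, -2.047, 0.001]
force: [0.5, 0.4, -2.4]
opening: 0.0175
```

Run:
```python
from h import *
tq(4);rel(81.2,.11,.0155)
c=read_camera("wrist");cv2.imwrite("pics/w21.png",c["frame"][:,:,::-1])
```

```text
t 41.55 T [-0.057 -0.043  0.005] Tz [ 0.055 -0.026 -0.028  0.019] F [-0.09  0.21 -3.12] yaw [81.35 81.34 81.33 81.31] p [0.4985 0.1761 0.017 ] op 0.0176
t 41.55 p [0.4985 0.1761 0.017 ] R [[0.151, 0.989, -0.001], [0.989, -0.151, -0.0], [-0.0, -0.0, -1.0]] F [-0.19 -0.28 -2.88] T [-0.032 -0.037  0.019] op 0.0176
yaw 81.31151085839271 tool shift [0.009 0.034 0.015] rz 0.0006195047688483631
dist along own x 0.10907499083423429 lateral(+=standx) -0.003148422263672315
```

View pics/w21.png

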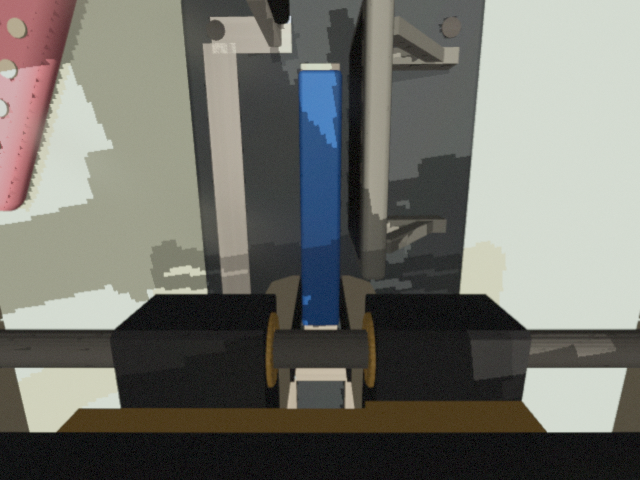

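Spanner is free of the nut. Lifting and carrying it to a clear patch of glass near (0.58, -0.12).

Request:
move_arm(
  series=[
    [0,0,-0.2,0,0,0,-1],
    [0,0,-0.5,0,0,0,-1],
    [0,0,-0.85,0,0,0,-1],
    [0,0,-1,0,0,0,-1],
    [0,0,-1,0,0,0,-1],
  ],
)

```text
t: 42.1
tool_pos: [0.5008, 0.1765, 0.1199]
orientation: [2.382, 2.045, 0.008]
force: [0.4, -0.3, -2.1]
opening: 0.0174
```

Request:
move_arm(
  series=[
    [-0.3,0.2,0,0,0,0,-1],
    [-0.65,0.42,0,0,0,0,-1],
    [-0.95,0.42,0,0,0,0,-1],
  ],
)

```text
t: 42.4
tool_pos: [0.5263, 0.074, 0.115]
orientation: [-2.383, -2.046, 0.002]
force: [-0.1, -0.7, -3.9]
opening: 0.0178
```

Request:
move_arm(
  series=[
    [-0.35,0.2,0,0,0,0,-1],
    [-0.65,0.42,0,0,0,0,-1],
    [-0.95,0.42,0,0,0,0,-1],
  ],
)

```text
t: 42.7
tool_pos: [0.5534, -0.0262, 0.1148]
orientation: [-2.384, -2.045, 0.002]
force: [0.2, -0.6, -2.7]
opening: 0.018
```

Request:
move_arm(
  series=[
    [-0.35,0.2,0,0,0,0,-1],
    [-0.65,0.42,0,0,0,0,-1],
    [-0.9,0.42,0,0,0,0,-1],
    [-0.9,0.42,0,0,0,0,-1],
    [-0.9,0.42,0,0,0,0,-1],
    [-0.9,0.42,0,0,0,0,-1],
  ],
)

```text
t: 43.3
tool_pos: [0.5801, -0.1185, 0.1157]
orientation: [-2.381, -2.046, 0.001]
force: [0.3, -0.4, -2.9]
opening: 0.0177
```

Run:
```python
from h import *
tq(3)
c=read_camera("wrist");cv2.imwrite("pics/w22.png",c["frame"][:,:,::-1])
a=read_camera("scene")["frame"];cv2.imwrite("pics/s22.png",a[:,:,::-1])
```

```text
t 43.45 T [-0.036 -0.066 -0.006] Tz [ 0.006 -0.019 -0.004] F [-0.41  0.14 -2.45] yaw [81.36 81.38 81.38] p [ 0.5808 -0.1185  0.1168] op 0.0174
```

View pics/w22.png

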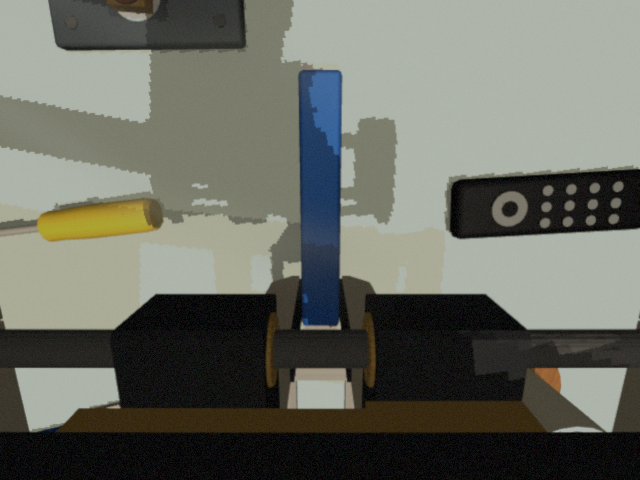

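View pics/s22.png

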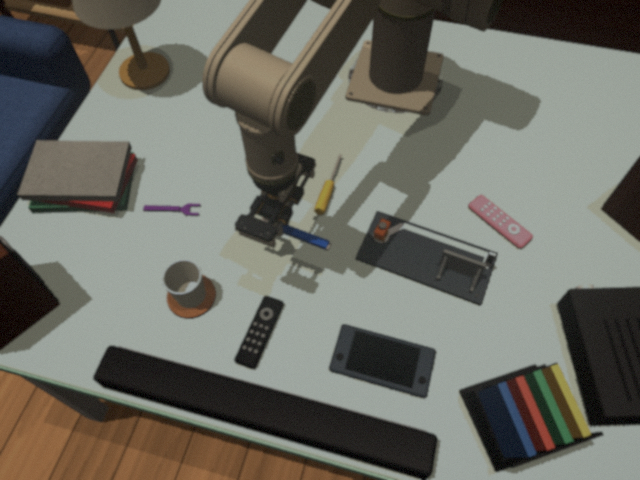

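Area is clear (screwdriver at left, black controller at right, both several cm away). Lowering.

Request:
move_arm(
  series=[
    [0,0,0.3,0,0,0,-1],
    [0,0,0.6,0,0,0,-1],
    [0,0,0.85,0,0,0,-1],
    [0,0,0.98,0,0,0,-1],
    [0,0,1,0,0,0,-1],
    [0,0,1,0,0,0,-1],
    [0,0,1,0,0,0,-1],
    [0,0,1,0,0,0,-1],
  ],
)

```text
t: 44.35
tool_pos: [0.5823, -0.12, 0.0189]
orientation: [2.382, 2.045, 0.002]
force: [-1.0, 0.7, -3.0]
opening: 0.0173
```

Run:
```python
from h import *
tq(4)
```

```text
t 44.55 T [-0.076 -0.081  0.004] Tz [ 0.033  0.008 -0.044  0.02 ] F [-0.06 -0.11 -2.65] yaw [81.3  81.3  81.3  81.31] p [ 0.5814 -0.1197  0.0178] op 0.0177
```

Request:
move_arm(
  series=[
    [0,0,0.08,0,0,0,-1],
    [0,0,0.13,0,0,0,-1],
    [0,0,0.135,0,0,0,-1],
    [0,0,0.135,0,0,0,-1],
    [0,0,0.135,0,0,0,-1],
    [0,0,0.135,0,0,0,-1],
  ],
)

```text
t: 45.15
tool_pos: [0.5808, -0.1195, 0.0033]
orientation: [-2.383, -2.046, 0.0]
force: [-1.1, -0.8, -1.9]
opening: 0.0175
```

Run:
```python
from h import *
tq(4)
```

```text
t 45.35 T [-0.056 -0.045  0.01 ] Tz [ 0.014 -0.003 -0.031  0.062] F [-0.43 -0.18 -2.24] yaw [81.3 81.3 81.3 81.3] p [ 0.5807 -0.1195  0.0033] op 0.0177
```

Request:
move_arm(
  series=[
    [0,0,0.005,0,0,0,-0.4],
    [0,0,0.005,0,0,0,-0.2],
    [0,0,0.005,0,0,0,-0.2],
    [0,0,0,0,0,0,-0.2],
    [0,0,-0.2,0,0,0,-0.2],
    [0,0,-0.5,0,0,0,-0.2],
    [0,0,-0.9,0,0,0,-0.2],
    [0,0,-1,0,0,0,-0.2],
  ],
)

```text
t: 46.15
tool_pos: [0.5839, -0.1204, 0.1092]
orientation: [2.379, 2.043, 0.007]
force: [0.9, -0.2, 0.7]
opening: 0.0371
```

Request:
move_arm(
  series=[
    [0,0,-0.4,0,0,0,-0.2],
    [0,0,-0.7,0,0,0,-0.2],
    [0,0,-0.7,0,0,0,-0.2],
    [0,0,-0.7,0,0,0,-0.2],
    [0,0,-0.7,0,0,0,-0.2],
  ],
)

```text
t: 46.65
tool_pos: [0.5801, -0.1193, 0.1719]
orientation: [-2.382, -2.045, 0.002]
force: [-0.1, -0.7, 0.2]
opening: 0.0372
```

Run:
```python
from h import *
st()
for n in ["wrist","scene","top"]:
    c=read_camera(n);f=c["frame"];cv2.imwrite(f"pics/f_{n}.png",f[:,:,::-1]);np.save(f"f_{n}.npy",c,allow_pickle=True)
c=np.load("f_wrist.npy",allow_pickle=True).item()
a,b,e,bx=handle(c,.012);d=a-b;print(a,b,e,np.degrees(np.arctan2(d[1],d[0])))
```

```text
t 46.65 p [ 0.5801 -0.1193  0.1719] R [[0.151, 0.989, -0.002], [0.989, -0.151, 0.001], [0.0, -0.002, -1.0]] F [-0.12 -0.7   0.15] T [-0.047 -0.064  0.008] op 0.0372
[ 0.58013307 -0.13127393  0.012     ] [ 0.59652002 -0.02223631  0.012     ] [np.float64(0.110271930311881), np.float64(0.016295785280776964), np.float64(0.11025673130544454), np.float64(0.017691651058719872)] -98.54684874238818
```

View pics/f_wrist.png

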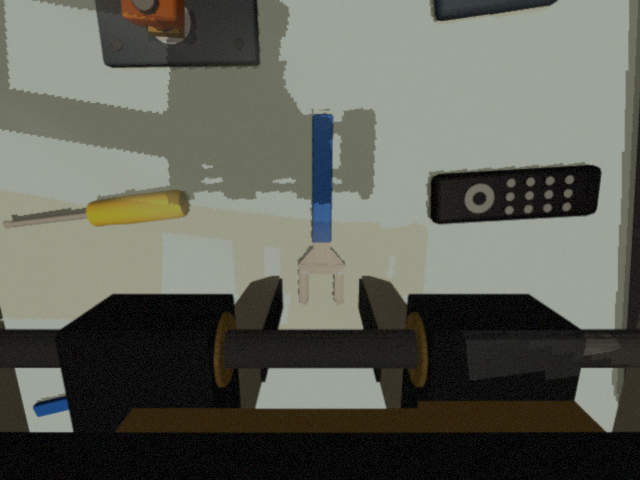

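View pics/f_scene.png

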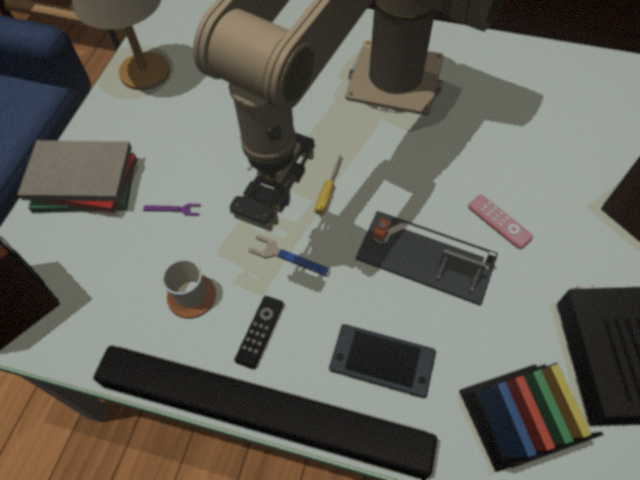

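Run:
```python
from h import *
for n in ["top","scene"]:
    c=np.load(f"f_{n}.npy",allow_pickle=True).item();f=c["frame"];u=proj(c,[[.4851,.0678,.05]])[0].astype(int);print(u)
    cv2.imwrite(f"pics/fz_{n}.png",cv2.resize(f[u[1]-24:u[1]+24,u[0]-32:u[0]+32],(640,480),interpolation=cv2.INTER_CUBIC)[:,:,::-1])
    hsv=cv2.cvtColor(f,cv2.COLOR_RGB2HSV);m=cv2.inRange(hsv,(3,140,60),(16,255,255));l=m.copy()*0;l[u[1]-15:u[1]+15,u[0]-15:u[0]+15]=m[u[1]-15:u[1]+15,u[0]-15:u[0]+15]
    ys,xs=np.where(l>0);print(len(xs))
    if len(xs)>20:
        b=cast(c,cv2.boxPoints(cv2.minAreaRect(np.c_[xs,ys].astype(np.float32))),.05);print([(np.degrees(np.arctan2(*(b[(j+1)%4]-b[j])[[1,0]])).round(1),np.linalg.norm(b[(j+1)%4]-b[j]).round(4)) for j in range(4)])
```

```text
[265 275]
135
[(np.float64(-98.2), np.float64(0.0237)), (np.float64(173.0), np.float64(0.0404)), (np.float64(81.8), np.float64(0.0235)), (np.float64(-6.7), np.float64(0.0404))]
[381 225]
101
[(np.float64(169.9), np.float64(0.0424)), (np.float64(73.7), np.float64(0.022)), (np.float64(-10.6), np.float64(0.0421)), (np.float64(-105.8), np.float64(0.0217))]
```

View pics/fz_top.png

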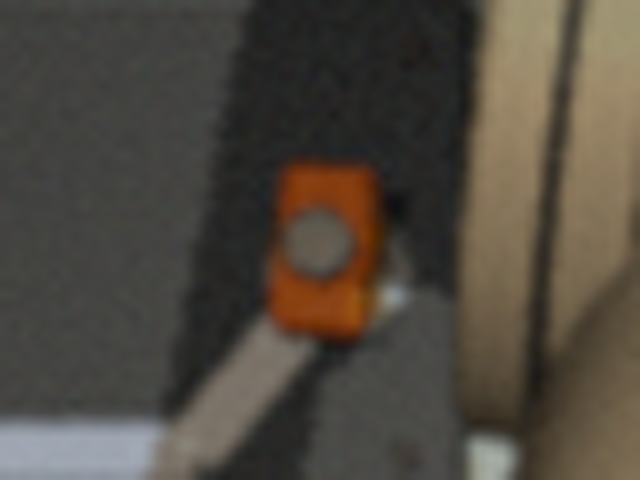

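View pics/fz_scene.png

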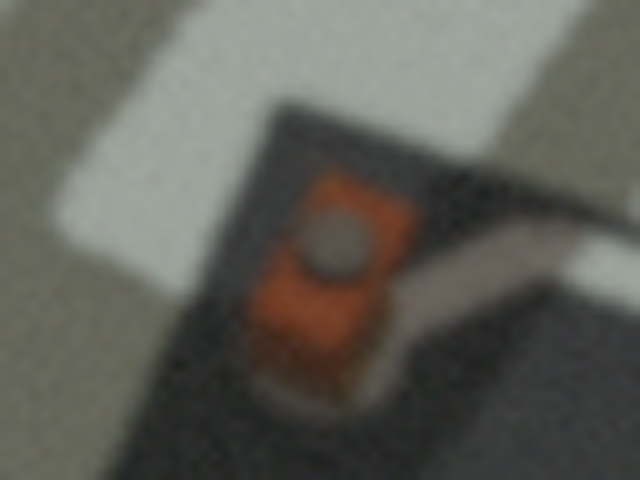

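The bar lies along the stand's x, so the stop nut is within a few degrees of 0. The spanner is flat on the glass and everything else is in place. Handing in.

Run:
```python
from h import *
print(close_job());st()
```

```text
the job is handed in; nothing more can be done
None
the job is handed in; nothing more can be done
```

I slid the larger blue spanner onto the stop nut and tightened the jam nut. I then took the spanner off, laid it on the glass, and handed the job in at about t = 47 s. No verdict came back.

**Spanner on the nut:** The jaw measured under 1 mm from the stud axis with the spanner down on the deck. Under load the handle's yaw matched resting against the backrest. I estimate 1–2 N on the backrest; that force was not measured.

**Tightening:** The torque first stalled at about 0.25 N m, probably from the bar creeping in the pads. With a firmer grip it peaked at about 0.36–0.38 N m. That is a little above the 0.3 asked for, but below the 0.6 limit. I unloaded to near zero before letting go.

**Last checks:**
- **Spanner:** it lies flat at about (0.58, -0.12), more than 0.2 m from the stud and clear of the stand.
- **Bystanders:** in the pictures they look unmoved; I did not measure this.
- **Bar angle:** the two cameras disagree, reading -7° to -8° from the top and -10° to -16° from the scene view, against the stand's -8°. Both put the stop nut well inside its 0.25 rad.
- **Stop nut:** just after tightening the bar read about -14°. Pulling the spanner off may therefore have turned both nuts back a few degrees together.
- **Not checked:** I could not read how far the lock washer was drawn down; I inferred it from torque only. I did not test the tightness again after removing the spanner.

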